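# Fetch the boxed-in calibration weight for the balance

## Robot

A 7-joint arm with a two-finger parallel gripper is mounted at the origin on the work surface. World frame = base frame: x ahead of the robot, y to its left, z up, the work surface at z = 0. Lengths are in m, angles in rad, forces in N, time in s.
With the tool pointing down it reaches from about 0.425 to 0.95 m from the base axis. Payload 4.7 kg.
Tool frame: the origin (TCP) lies where the fingers leave the gripper's body, on its centre line; the fingertips stand 70 mm ahead of it and the grasp point (between the pads) lies 51 mm ahead of it (manip.tcp_to_tips is the distance from the TCP to the fingertips, in m); z points along the fingers, y is the direction in which the jaws open and shut (so a half turn about z gives the same grasp; the last joint's range is limited). The gripper opens to 87 mm and grips with 3 to 60 N. Pads are 19 mm wide; open, the fingers measure 117 mm over their backs; the gripper's body (75 mm by 190 mm) begins 51 mm behind the grasp point.
Start: joints at [-1.238, 0.469, -0.049, 1.532, 0.024, 1.141, -0.082], TCP at [0.239, 0.631, 0.292] pointing down, gripper open.
Joint ranges: [-2.59, 2.59], [-0.33, 1.99], [-1.39, 1.29], [0.1, 2.45], [-1.04, 4.18], [0.21, 1.99], [-2.66, 2.66]. Speed limits (rad/s): [2.57, 2.57, 3.14, 3.14, 3.14, 3.14, 3.14].

## Interface

Orientations are given as a rotation vector (axis times angle).
In Python, from bench import manip gives the robot as it stands.
- The arm moves only by the tool carry_out, never from a script. Its argument "targets" is a list of rows, each an object of numbers: "x", "y", "z": the shift along the world's x, y, z in mm; "turn": the turn about the world's z in degrees; "grip": the finger opening in mm, from 0 to 87. A call has 1 to 20 rows; each row is the pose to reach, as a shift and turn from the pose measured when the call began; what a row does not reach only later rows make up. A row lasts 1/12 s, in which the tool goes at most 41.7 mm and 7.16 degrees, less where a joint would pass 70% of its speed; a pose out of reach is approached as far as the arm can. A call with a gripper value outside its range is refused whole. The fingers move at their own pace and stop on an object; "force" is the grip in N (left out, the last holds). Time passes only in rows, so rows that repeat a pose let the fingers close. It gives the time, the measured TCP pose, the force and the opening at its end, in the units of the state.
- manip.read_state(): the state, without advancing time (a new reading comes with each control period).
- manip.capture(name): name is "scene" or "top" or "wrist"; returns a dict with "image" (400x640x3 uint8, blue, green, red), "K" (3x3 intrinsics, pixels), "position" and "rotation" of the camera in the world; the wrist camera has in their place "tool_from_camera" (4x4, takes a point from camera to tool coordinates, whose origin is the TCP and whose axes are the flange's). Camera axes: x right, y down, z forward; pixel columns grow to the right and rows downward; lengths in m; the calibration is good to about 2 mm. A picture is of the moment at which its call begins: read the wrist's pose just before it. There is no depth.
- manip.close_job(): hands the job in, once; it reports no verdict.
The state is a dict: "clock": time; "joint_positions": joint angles; "joint_velocities": joint speeds; "tau": joint torques, N m; "ee_pos": TCP position; "orientation": TCP orientation; "wrist_force": force on the tool from outside, world axes, zero at the start; "moment": the same for the moment, N m; "gripper_width": finger opening in m.
Only numpy, scipy, OpenCV 4.12 (cv2) and the standard library are available. Lean on these libraries where they do the work, as an engineer would, in place of code of your own. Each camera call takes 0.05 s, during which the arm holds its last target. There are 200 camera calls.

## Task

The steel calibration weight stands hemmed in by the three containers on the round wooden stand. Move all three containers into the spill tray, then stand the weight in the centre of the balance pan, and after that put each container back on the very pad of the stand it came from. Keep everything upright, set it down gently rather than dropping it, and leave the beaker, the wash bottle and the orange lid where they are.

Things in the scene. Friction and masses are not known exactly. Their poses are not given: they have to be found in the camera images.
- jar: the wide white screw-lid jar: round, 105 mm tall, body 52 mm across, its lid (top 18 mm) 54 mm across; about 0.22 kg, loose; origin at the centre of its underside, z up
- square_bottle: the square white bottle: body 46 x 46 mm and 86 mm tall, above it a short neck (26 mm across) and a round cap 34 mm across from 97 mm up to the top at 122 mm; about 0.22 kg, loose; origin at the centre of its underside, z up, x and y square to its sides
- slim_bottle: the slim round white bottle: body 42 mm across, narrowing from 94 to 106 mm, round cap 28 mm across from 106 mm up to the top at 134 mm; about 0.18 kg, loose; origin at the centre of its underside, z up
- weight: polished steel calibration weight, 0.2 kg, 52 mm tall: plain cylinder 30 mm across and 34 mm high, then a narrow neck (16 mm) and a knob 22 mm across from 42 to 52 mm; stands in the middle of the stand, about 3 to 16 mm clear of each of the three containers; origin at the centre of its underside, z up
- stand: fixed round wooden stand, 196 mm across, flat top 12 mm above the bench; three dark flush pads 62 mm across lie 50 mm from its centre, at 0, 120 and 240 degrees from its own x axis, with one container on each (which one on which pad varies); origin at the centre of its underside, z up
- balance: fixed laboratory balance, blue housing 215 x 170 mm, top of housing 40 mm above the bench; on it a flat round steel weighing pan 120 mm across with its top 52 mm above the bench and a ring 48 mm across marking its centre; origin on the bench straight below the pan's centre, z up, the housing reaches from 130 mm on the -x side (keys and display) to 85 mm on the +x side, 85 mm to each side in y
- tray: fixed empty grey spill tray, 310 mm long (its x) by 150 mm wide (its y), walls 4 mm thick and 16 mm high, inner floor 4 mm above the bench, room for the three containers in a row along x; origin at the centre of its underside, z up
- beaker: bystander: glass beaker 60 mm across, 70 mm tall, loose, beyond the work on the side away from the robot; origin at the centre of its underside, z up
- wash_bottle: bystander: clear wash bottle 60 mm across, 138 mm to the top of its red cap, bent red spout to 173 mm, loose, beyond the work on the side away from the robot; origin at the centre of its underside, z up
- lid: bystander: orange jar lid lying open side up, 68 mm across, 16 mm high, loose, beyond the work on the side away from the robot; origin at the centre of its underside, z up

How it is judged:
On the way, in this order (a step that is already met when the one before it is completed fails the run):
1. all three containers stand upright and released in the spill tray (x of jar in the frame of tray between -0.14 and 0.14 m and y of jar in the frame of tray between -0.06 and 0.06 m and z of jar in the frame of tray between -0.003 and 0.012 m and angle between each of jar, square_bottle, slim_bottle's own z axis and vertical below 0.12 rad and contact force between each of jar, square_bottle, slim_bottle and the fingers below 0.05 N and x of square_bottle in the frame of tray between -0.14 and 0.14 m and y of square_bottle in the frame of tray between -0.06 and 0.06 m and z of square_bottle in the frame of tray between -0.003 and 0.012 m and x of slim_bottle in the frame of tray between -0.14 and 0.14 m and y of slim_bottle in the frame of tray between -0.06 and 0.06 m and z of slim_bottle in the frame of tray between -0.003 and 0.012 m), for 0.2 s.
2. the weight stands released in the centre of the balance pan (within 15 mm) (horizontal distance between weight and balance below 0.015 m and z of weight in the frame of balance between 0.047 and 0.058 m and angle between weight's own z axis and vertical below 0.12 rad and contact force between weight and the fingers below 0.05 N), for 0.2 s.
At the end, for the whole second after the job is handed in: The weight stands upright on the balance pan within 15 mm of its centre; the jar, the square bottle and the slim bottle each stand upright on the stand within 15 mm of where that container stood at the start; all are released and at rest (all of step 2 and linear speed of each of weight, jar, square_bottle, slim_bottle below 0.02 m/s and angular speed of each of weight, jar, square_bottle, slim_bottle below 0.2 rad/s and distance of each of jar, square_bottle, slim_bottle from where it was at the start of the episode below 0.015 m and angle between each of jar, square_bottle, slim_bottle's own z axis and vertical below 0.12 rad and contact force between each of jar, square_bottle, slim_bottle and the fingers below 0.05 N); the robot touches nothing.
It fails at once if a container or the weight is tipped by more than 0.6 rad (angle between any of jar, square_bottle, slim_bottle, weight's own z axis and vertical above 0.6 rad).
It fails at once if a container or the weight is dropped (falls faster than 0.8 m/s, about 35 mm of fall, out of the fingers) ((linear speed of jar above 0.8 m/s and contact force between jar and the fingers below 0.05 N) or (linear speed of square_bottle above 0.8 m/s and contact force between square_bottle and the fingers below 0.05 N) or (linear speed of slim_bottle above 0.8 m/s and contact force between slim_bottle and the fingers below 0.05 N) or (linear speed of weight above 0.8 m/s and contact force between weight and the fingers below 0.05 N)).
It fails at once if the beaker, wash bottle or orange lid is shifted by more than 25 mm (distance of any of beaker, wash_bottle, lid from where it was at the start of the episode above 0.025 m).
It also fails if it takes over 144 s, if anything falls off the work surface, if the arm or the gripper's body presses on something with over 40 N, if the wrist force passes 120 N, or if a joint passes its speed limit or range.

## Working session

There is one attempt and no reset: what is moved stays moved. The work goes in short steps, Python scripts to look and compute and a tool call to move; the robot and the scene stay as the last step left them, time stands still between calls to the robot, and variables do not carry over. Pictures are saved under pics/ and viewed, about 12 in all and at most 16, crops included, and the job is handed in when it is done.

Besides the shell and the picture viewer there is one more tool, called after ">>>" as name([rows], argument=value, ...), one row to a line, values as JSON. carry_out: Moves the arm, as the interface text tells. Its arguments: {"type":"object","properties":{"targets":{"type":"array","items":{"type":"object","properties":{"x":{"type":"number"},"y":{"type":"number"},"z":{"type":"number"},"turn":{"type":"number"},"grip":{"type":"number"}}}},"force":{"type":"number"}},"required":["targets"]}

```bash
ls; mkdir -p pics
python3 - <<'E'
from bench import manip
import cv2
s=manip.read_state();print(s)
for n in("scene","top"):
    c=manip.capture(n);cv2.imwrite(f"pics/{n}0.png",c["image"]);print(n,c["K"],c["position"],c["rotation"])
E
```

```text
pics
{'clock': 0.0, 'joint_positions': array([-1.23790819,  0.46947061, -0.04857037,  1.53369873,  0.02412342,
        1.14098319, -0.08231502]), 'joint_velocities': array([ 0.0014826 ,  0.00055699, -0.00048609, -0.00035109,  0.00069197,
        0.00071011,  0.00183954]), 'tau': array([ 4.96851826e-04, -5.07979238e+01, -8.01012805e-02, -2.36148781e+01,
       -6.12311228e-02,  3.79521854e-02,  1.70493968e-04]), 'ee_pos': array([0.23875474, 0.63087072, 0.29117753]), 'orientation': array([-5.65148547e-01, -3.09008401e+00,  3.07452009e-03]), 'wrist_force': array([-0.50415139,  0.67516807, -0.14416265]), 'moment': array([0.02738725, 0.01840637, 0.01887907]), 'gripper_width': 0.08726613737299993}
scene [[490.93250392   0.         326.89555352]
 [  0.         490.93250392 199.70802058]
 [  0.           0.           1.        ]] [1.04754544 0.8108204  0.80872623] [-0.66617585 -2.57149395  1.25649177]
top [[392.68357843   0.         317.46603426]
 [  0.         392.68357843 196.40413596]
 [  0.           0.           1.        ]] [ 0.5384497  -0.00306024  0.96146443] [-2.17289067  2.21463726 -0.06283278]
```

View pics/top0.png

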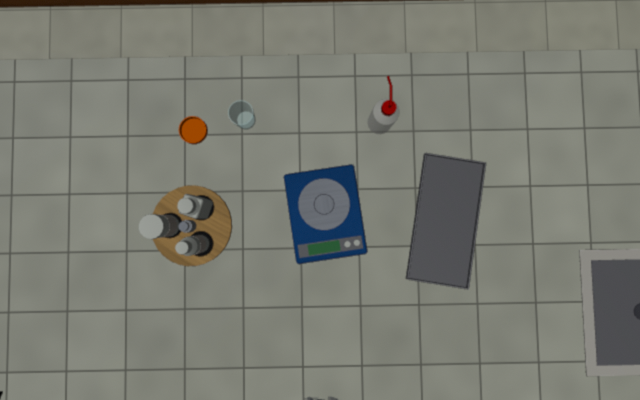

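View pics/scene0.png

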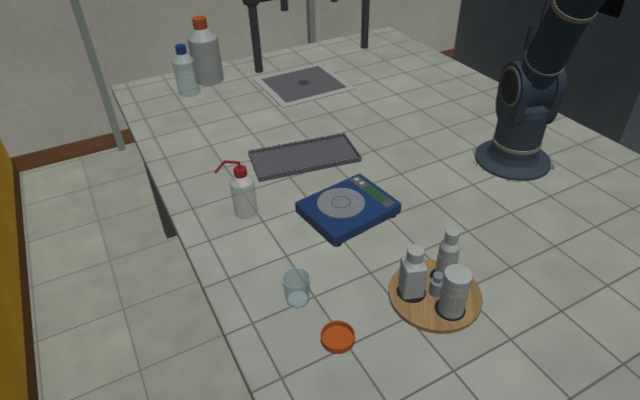

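The top view shows the stand near (191,226) with three white caps and the weight in between. The pan is at (324,203), the tray at (446,220), and the bystanders sit at smaller rows (greater x). The scene view agrees: the square bottle, slim bottle and jar stand on the wooden stand.

```bash
cat > h.py <<'E'
import numpy as np, cv2
from scipy.spatial.transform import Rotation as R
from bench import manip
def cam(n):
    s=manip.read_state(); c=manip.capture(n)
    if n=="wrist":
        T=np.eye(4);T[:3,:3]=R.from_rotvec(s["orientation"]).as_matrix();T[:3,3]=s["ee_pos"]
        T=T@np.array(c["tool_from_camera"]);c["M"],c["p"]=T[:3,:3],T[:3,3]
    else:
        r=np.array(c["rotation"]);c["M"]=r if r.shape==(3,3) else R.from_rotvec(r).as_matrix();c["p"]=np.array(c["position"])
    return c
def ray(c,uv,z):
    d=c["M"]@np.linalg.solve(c["K"],[uv[0],uv[1],1]);return c["p"]+d*(z-c["p"][2])/d[2]
def proj(c,P):
    q=c["K"]@(c["M"].T@(np.array(P)-c["p"]));return q[:2]/q[2]
def blobs(m,amin=20):
    cs=cv2.findContours(m,cv2.RETR_EXTERNAL,cv2.CHAIN_APPROX_NONE)[0]
    return sorted([k for k in cs if cv2.contourArea(k)>amin],key=cv2.contourArea,reverse=True)
def jaw():
    s=manip.read_state();y=R.from_rotvec(s["orientation"]).as_matrix()[:,1];return s["ee_pos"],np.degrees(np.arctan2(y[1],y[0]))
E
python3 - <<'E'
from h import *
c=cam("top");im=c["image"];hsv=cv2.cvtColor(im,cv2.COLOR_BGR2HSV)
H,S,V=cv2.split(hsv)
def show(n,m,z,k=1):
    for b in blobs(m.astype(np.uint8)*255,150)[:k]:
        (u,v),(w,h),a=cv2.minAreaRect(b);e=cv2.fitEllipse(b)
        box=[ray(c,p,z)[:2].round(3).tolist() for p in cv2.boxPoints(((u,v),(w,h),a))]
        print(n,cv2.contourArea(b),ray(c,(u,v),z).round(4),"ell",e[0],ray(c,e[0],z).round(4),box)
show("stand",(H>8)&(H<25)&(S>70),.012,3)
show("blue",(H>100)&(H<125)&(S>120),.04)
t=(V<115)&(S<50);t[:, :395]=0;t[:,500:]=0
show("tray",t,.016)
p=(V>110)&(S<60);p[:, :290]=0;p[:,357:]=0;p[:172]=0;p[235:]=0
show("pan",p,.052)
cv2.imwrite("pics/crop.png",cv2.resize(im[175:280,130:250],None,fx=5,fy=5,interpolation=cv2.INTER_CUBIC))
print(ray(c,(191,226),.012),jaw())
E
```

```text
stand 4171.0 [0.5281 0.2988 0.012 ] ell (193.12353515625, 225.27838134765625) [0.5274 0.2961 0.012 ] [[0.627, 0.393], [0.623, 0.204], [0.431, 0.205], [0.434, 0.392]]
stand 1132.0 [1.0791 0.2757 0.012 ] ell (633.3116455078125, -2.0556423664093018) [ 1.0721 -0.802   0.012 ] [[1.096, 0.776], [1.077, -0.225], [1.062, -0.224], [1.081, 0.775]]
stand 612.5 [0.761  0.2985 0.012 ] ell (192.26136779785156, 129.5149383544922) [0.761  0.2978 0.012 ] [[0.795, 0.333], [0.794, 0.264], [0.727, 0.264], [0.728, 0.333]]
blue 6141.0 [ 0.5488 -0.0216  0.04  ] ell (324.8544921875, 213.91778564453125) [ 0.5484 -0.0215  0.04  ] [[0.642, 0.075], [0.664, -0.091], [0.456, -0.117], [0.435, 0.047]]
tray 18536.5 [ 0.5165 -0.3148  0.016 ] ell (446.25091552734375, 222.46295166015625) [ 0.5226 -0.3132  0.016 ] [[0.112, -0.178], [0.946, -0.203], [0.941, -0.459], [0.107, -0.422]]
pan 1867.5 [ 0.5719 -0.0191  0.052 ] ell (323.7404479980469, 203.9421844482422) [ 0.5714 -0.0191  0.052 ] [[0.573, 0.061], [0.653, -0.021], [0.571, -0.1], [0.492, -0.017]]
[0.52578017 0.30119264 0.012     ] (array([0.23875225, 0.63099802, 0.29141322]), np.float64(69.27496874914354))
```

View pics/crop.png

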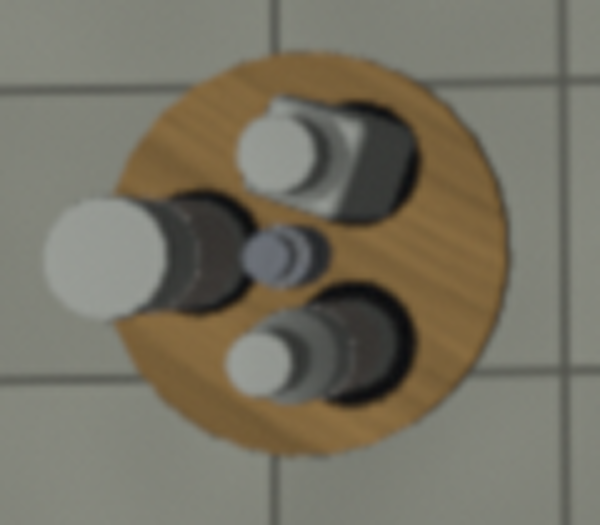

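The crop shows the square bottle's cap at crop (276,154), the jar's at (107,258), the slim bottle's at (261,365) and the weight's knob at (268,254). The square bottle is rotated slightly.

Run:
```python
from h import *
c=cam("top")
for n,u,v,z in [("sq",276,154,.134),("jar",107,258,.117),("slim",261,365,.146),("wt",268,254,.064)]:
    print(n,ray(c,(u/5+129.9,v/5+174.9),z).round(4))
print([ray(c,p,.016)[:2].round(3).tolist() for p in [(425.5,154),(485,162),(468,288),(406,278)]])
w=cam("wrist");print(np.round(w["tool_from_camera"],3),w["K"])
```

```text
sq [0.5703 0.2745 0.134 ]
jar [0.5277 0.3526 0.117 ]
slim [0.4828 0.2767 0.146 ]
wt [0.5275 0.3016 0.064 ]
[[0.689, -0.269], [0.667, -0.413], [0.366, -0.359], [0.392, -0.212]]
[[ 0.001 -0.965 -0.264  0.073]
 [ 1.     0.001  0.     0.001]
 [ 0.    -0.264  0.965 -0.093]
 [ 0.     0.     0.     1.   ]] [[295.45475014   0.         319.80893313]
 [  0.         295.45475014 193.87601023]
 [  0.           0.           1.        ]]
```

>>> carry_out([
  {"x":30,"y":-35,"z":10,"turn":-5},
  {"x":60,"y":-70,"z":20,"turn":-10},
  {"x":90,"y":-105,"z":30,"turn":-15},
  {"x":120,"y":-140,"z":40,"turn":-20},
  {"x":150,"y":-175,"z":50,"turn":-25},
  {"x":180,"y":-210,"z":60,"turn":-30},
  {"x":210,"y":-245,"z":70,"turn":-35},
  {"x":240,"y":-280,"z":80,"turn":-39},
  {"x":260,"y":-310,"z":80,"turn":-39},
  {"x":280,"y":-330,"z":80,"turn":-39},
  {"x":280,"y":-330,"z":80,"turn":-39},
  {"x":280,"y":-330,"z":80,"turn":-39},
  {"x":280,"y":-330,"z":80,"turn":-39},
])

```text
validation failed for argument at $.ta...
```

>>> carry_out([
  {"x":30,"y":-35,"z":10,"turn":-5,"grip":87},
  {"x":60,"y":-70,"z":20,"turn":-10,"grip":87},
  {"x":90,"y":-105,"z":30,"turn":-15,"grip":87},
  {"x":120,"y":-140,"z":40,"turn":-20,"grip":87},
])

```text
clock: 0.58
ee_pos: [0.3456, 0.506, 0.3273]
orientation: [-1.099, -2.943, 0.002]
wrist_force: [1.6, 0.1, 0.7]
gripper_width: 0.0868
```

>>> carry_out([
  {"x":30,"y":-35,"z":10,"turn":-5,"grip":87},
  {"x":60,"y":-70,"z":20,"turn":-10,"grip":87},
  {"x":90,"y":-105,"z":30,"turn":-15,"grip":87},
  {"x":120,"y":-140,"z":40,"turn":-20,"grip":87},
  {"x":150,"y":-175,"z":40,"turn":-25,"grip":87},
  {"x":170,"y":-205,"z":40,"turn":-30,"grip":87},
  {"x":174,"y":-206,"z":40,"turn":-35,"grip":87},
  {"x":174,"y":-206,"z":40,"turn":-40,"grip":87},
  {"x":174,"y":-206,"z":40,"turn":-45,"grip":87},
  {"x":174,"y":-206,"z":40,"turn":-49,"grip":87},
  {"x":174,"y":-206,"z":40,"turn":-49,"grip":87},
  {"x":174,"y":-206,"z":40,"turn":-49,"grip":87},
])

```text
clock: 1.58
ee_pos: [0.5195, 0.3001, 0.3672]
orientation: [-2.217, -2.224, 0.002]
wrist_force: [-0.1, -0.8, 0.1]
gripper_width: 0.0865
```

```bash
cat > look.py <<'E'
from h import *
import sys
c=cam("wrist");cv2.imwrite("pics/%s.png"%sys.argv[1],c["image"]);np.savez("pics/%s.npz"%sys.argv[1],K=c["K"],M=c["M"],p=c["p"]);print(jaw(),manip.read_state()["joint_positions"].round(2))
E
python3 look.py w1
```

```text
(array([0.51948767, 0.30009028, 0.36720121]), np.float64(0.1807506586306729)) [-0.85  0.29  0.33  1.64 -0.1   1.23 -0.5 ]
```

View pics/w1.png

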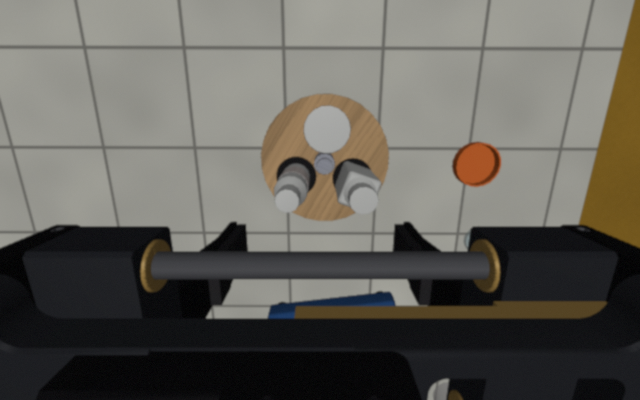

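The wrist view shows the jar's lid at (327,129), the slim cap at (287,201), the square bottle's cap at (363,199) and the knob at (324,160). I'll compare these with the top-view estimates.

Run:
```python
from h import *
c=dict(np.load("pics/w1.npz"));im=cv2.imread("pics/w1.png")
hsv=cv2.cvtColor(im,cv2.COLOR_BGR2HSV);H,S,V=cv2.split(hsv)
st=((H>8)&(H<25)&(S>70)).astype(np.uint8)*255;st[230:]=0;st[:,:240]=0;st[:,410:]=0
b=cv2.convexHull(blobs(st)[0]);e=cv2.fitEllipse(b);print("stand",ray(c,e[0],.012).round(4))
m=((V>185)&(S<30)).astype(np.uint8)*255
for n,u,v,z in [("sq",363,199,.134),("jar",327,129,.117),("slim",287,201,.146),("wt",324,158,.064)]:
    roi=im[v-28:v+28,u-28:u+28]
    print(n,ray(c,(u,v),z).round(4),im[v,u])
print("top-stand")
t=cam("top");h=cv2.cvtColor(t["image"],cv2.COLOR_BGR2HSV);m=((h[...,0]>8)&(h[...,0]<25)&(h[...,1]>70)).astype(np.uint8)*255;m[:170]=0
e=cv2.fitEllipse(cv2.convexHull(blobs(m)[0]));print(e,ray(t,e[0],.012))
# cap circles via Hough on upscaled gray
g=cv2.resize(cv2.cvtColor(im,cv2.COLOR_BGR2GRAY)[80:230,240:410],None,fx=4,fy=4,interpolation=cv2.INTER_CUBIC)
r=cv2.HoughCircles(cv2.GaussianBlur(g,(0,0),2),cv2.HOUGH_GRADIENT,1,60,param1=80,param2=25,minRadius=30,maxRadius=110)
for u,v,rr in r[0]:print((u/4+240).round(1),(v/4+80).round(1),rr/4)
```

```text
stand [0.5255 0.3089 0.012 ]
sq [0.5684 0.278  0.134 ] [161 163 162]
jar [0.5266 0.3557 0.117 ] [165 167 166]
slim [0.4823 0.2788 0.146 ] [163 164 164]
wt [0.5241 0.3148 0.064 ] [112 105 104]
top-stand
((190.71656799316406, 225.2384490966797), (79.93997955322266, 81.31593322753906), 48.59585189819336) [0.52762476 0.30187363 0.012     ]
296.1 176.6 19.775
352.1 177.1 18.7
```

Run:
```python
from h import *
im=cv2.imread("pics/w1.png");cv2.imwrite("pics/w1z.png",cv2.resize(im[85:225,255:395],None,fx=4,fy=4,interpolation=cv2.INTER_CUBIC))
c=dict(np.load("pics/w1.npz"));print(c["p"])
for P in [(.5275,.3016,.064),(.5277,.3526,.117),(.4828,.2767,.146),(.5703,.2745,.134)]:
    q=proj(c,P);print(q,(q-[255,85])*4)
```

```text
[0.51888415 0.37337418 0.46012332]
[326.42048209 167.69434987] [285.68192837 330.77739949]
[327.9779096  131.78378257] [291.9116384  187.13513027]
[287.46087422 202.84096262] [129.84349689 471.36385047]
[364.51372138 201.95260669] [438.05488553 467.81042675]
```

View pics/w1z.png

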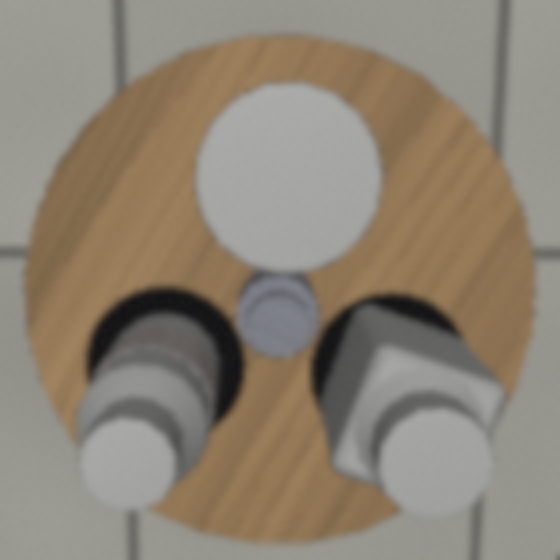

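>>> carry_out([
  {"x":8,"y":30,"z":-20,"turn":0,"grip":87},
  {"x":8,"y":54,"z":-50,"turn":0,"grip":87},
  {"x":8,"y":54,"z":-80,"turn":0,"grip":87},
  {"x":8,"y":54,"z":-110,"turn":0,"grip":87},
  {"x":8,"y":54,"z":-140,"turn":0,"grip":87},
  {"x":8,"y":54,"z":-160,"turn":0,"grip":87},
  {"x":8,"y":54,"z":-180,"turn":0,"grip":87},
  {"x":8,"y":54,"z":-195,"turn":0,"grip":87},
  {"x":8,"y":54,"z":-205,"turn":0,"grip":87},
  {"x":8,"y":54,"z":-210,"turn":0,"grip":87},
  {"x":8,"y":54,"z":-210,"turn":0,"grip":87},
  {"x":8,"y":54,"z":-210,"turn":0,"grip":87},
], force=25)

```text
clock: 2.68
ee_pos: [0.5279, 0.3544, 0.1579]
orientation: [-2.217, -2.225, -0.0]
wrist_force: [0.0, -0.1, -0.3]
gripper_width: 0.087
```

```bash
python3 look.py w2
```

```text
(array([0.52809242, 0.35448761, 0.15832029]), np.float64(0.1800336290304441)) [-0.85  0.55  0.26  1.77 -0.18  0.85 -0.5 ]
```

View pics/w2.png

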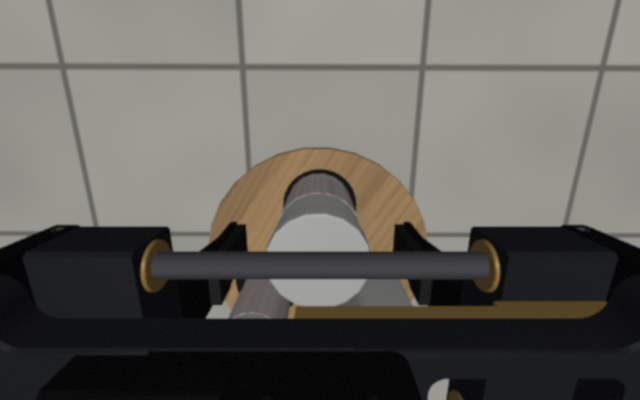

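The jar's lid is centred between the jaws at (318,262), and nothing else is near the fingers. Next I close and lift.

>>> carry_out([
  {"x":0,"y":0,"z":0,"turn":0,"grip":45},
  {"x":0,"y":0,"z":0,"turn":0,"grip":45},
  {"x":0,"y":0,"z":0,"turn":0,"grip":45},
  {"x":0,"y":0,"z":0,"turn":0,"grip":45},
  {"x":0,"y":0,"z":0,"turn":0,"grip":45},
  {"x":0,"y":0,"z":0,"turn":0,"grip":45},
  {"x":0,"y":0,"z":0,"turn":0,"grip":45},
  {"x":0,"y":0,"z":0,"turn":0,"grip":45},
  {"x":0,"y":0,"z":0,"turn":0,"grip":45},
  {"x":0,"y":0,"z":0,"turn":0,"grip":45},
], force=25)

```text
clock: 3.57
ee_pos: [0.528, 0.3545, 0.1584]
orientation: [-2.217, -2.224, -0.001]
wrist_force: [-0.9, -1.1, 1.6]
gripper_width: 0.0531
```

Run:
```python
from h import *
print(jaw(),manip.read_state()["gripper_width"])
c=dict(np.load("pics/w2.npz"));print(ray(c,(318,262),.117))
```

```text
(array([0.52800075, 0.35454044, 0.15837274]), np.float64(0.18256062416549348)) 0.053083748851120854
[0.52650553 0.3555672  0.117     ]
```

>>> carry_out([
  {"x":0,"y":0,"z":4,"turn":0,"grip":45},
  {"x":0,"y":0,"z":12,"turn":0,"grip":45},
  {"x":0,"y":0,"z":25,"turn":0,"grip":45},
  {"x":0,"y":0,"z":45,"turn":0,"grip":45},
  {"x":0,"y":0,"z":65,"turn":0,"grip":45},
  {"x":0,"y":0,"z":85,"turn":0,"grip":45},
  {"x":0,"y":0,"z":105,"turn":0,"grip":45},
  {"x":0,"y":0,"z":125,"turn":0,"grip":45},
  {"x":0,"y":0,"z":145,"turn":0,"grip":45},
  {"x":0,"y":0,"z":160,"turn":0,"grip":45},
  {"x":1,"y":-5,"z":170,"turn":0,"grip":45},
  {"x":2,"y":-15,"z":175,"turn":0,"grip":45},
  {"x":4,"y":-30,"z":175,"turn":0,"grip":45},
  {"x":7,"y":-50,"z":175,"turn":0,"grip":45},
  {"x":11,"y":-75,"z":175,"turn":0,"grip":45},
  {"x":15,"y":-103,"z":175,"turn":0,"grip":45},
  {"x":19,"y":-131,"z":175,"turn":0,"grip":45},
  {"x":23,"y":-159,"z":175,"turn":0,"grip":45},
  {"x":27,"y":-187,"z":175,"turn":0,"grip":45},
  {"x":31,"y":-215,"z":175,"turn":0,"grip":45},
])

```text
clock: 5.23
ee_pos: [0.5582, 0.1359, 0.3322]
orientation: [-2.219, -2.222, 0.003]
wrist_force: [0.6, -0.0, -1.9]
gripper_width: 0.0537
```

>>> carry_out([
  {"x":4,"y":-30,"z":0,"turn":0,"grip":45},
  {"x":8,"y":-60,"z":0,"turn":0,"grip":45},
  {"x":13,"y":-90,"z":0,"turn":0,"grip":45},
  {"x":18,"y":-120,"z":0,"turn":0,"grip":45},
  {"x":22,"y":-150,"z":0,"turn":0,"grip":45},
  {"x":26,"y":-180,"z":0,"turn":0,"grip":45},
  {"x":31,"y":-210,"z":0,"turn":0,"grip":45},
  {"x":35,"y":-240,"z":0,"turn":0,"grip":45},
  {"x":40,"y":-270,"z":0,"turn":0,"grip":45},
  {"x":44,"y":-300,"z":0,"turn":0,"grip":45},
  {"x":49,"y":-330,"z":0,"turn":0,"grip":45},
  {"x":53,"y":-360,"z":0,"turn":0,"grip":45},
  {"x":58,"y":-390,"z":0,"turn":0,"grip":45},
  {"x":62,"y":-420,"z":0,"turn":0,"grip":45},
  {"x":66,"y":-445,"z":0,"turn":0,"grip":45},
  {"x":68,"y":-460,"z":0,"turn":0,"grip":45},
  {"x":69,"y":-467,"z":0,"turn":0,"grip":45},
  {"x":69,"y":-467,"z":0,"turn":0,"grip":45},
  {"x":69,"y":-467,"z":0,"turn":0,"grip":45},
])

```text
clock: 6.82
ee_pos: [0.6269, -0.3302, 0.3317]
orientation: [-2.217, -2.221, 0.002]
wrist_force: [1.1, 0.3, -2.4]
gripper_width: 0.0532
```

```bash
python3 look.py w3
```

```text
(array([ 0.62741311, -0.32923413,  0.33186197]), np.float64(0.17070788657592728)) [ 0.09  0.53  0.52  1.42 -0.27  1.27  0.64]
```

View pics/w3.png

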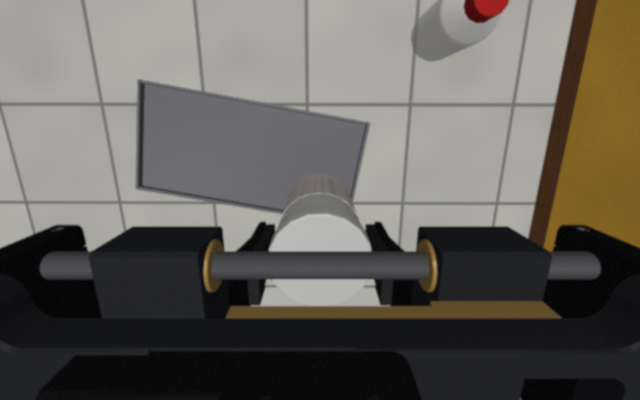

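The wrist view shows the tray's corners at (140,81), (369,123) and (137,188), with the jar held upright. I'll check the tray's position from those.

Run:
```python
from h import *
c=dict(np.load("pics/w3.npz"))
a,b,d=[ray(c,p,.016)[:2] for p in [(140,81),(369,123),(137,188)]]
print(a,b,d,"centre",(b+d)/2,np.linalg.norm(b-a),np.linalg.norm(d-a))
u=(b-a)/np.linalg.norm(b-a)
for s in (-.095,0,.095):print((b+d)/2+u*s)
```

```text
[ 0.39106193 -0.21691264] [ 0.69136054 -0.2692828 ] [ 0.36412843 -0.36054424] centre [ 0.52774448 -0.31491352] 0.304830909721774 0.14613504004178512
[ 0.43415697 -0.29859246]
[ 0.52774448 -0.31491352]
[ 0.621332   -0.33123458]
```

>>> carry_out([
  {"x":-3,"y":-1,"z":-10,"turn":0,"grip":45},
  {"x":-6,"y":-2,"z":-30,"turn":0,"grip":45},
  {"x":-6,"y":-2,"z":-55,"turn":0,"grip":45},
  {"x":-6,"y":-2,"z":-80,"turn":0,"grip":45},
  {"x":-6,"y":-2,"z":-105,"turn":0,"grip":45},
  {"x":-6,"y":-2,"z":-130,"turn":0,"grip":45},
  {"x":-6,"y":-2,"z":-150,"turn":0,"grip":45},
  {"x":-6,"y":-2,"z":-163,"turn":0,"grip":45},
  {"x":-6,"y":-2,"z":-170,"turn":0,"grip":45},
  {"x":-6,"y":-2,"z":-174,"turn":0,"grip":45},
  {"x":-6,"y":-2,"z":-177,"turn":0,"grip":45},
  {"x":-6,"y":-2,"z":-179,"turn":0,"grip":45},
  {"x":-6,"y":-2,"z":-180,"turn":0,"grip":45},
  {"x":-6,"y":-2,"z":-180,"turn":0,"grip":45},
])

```text
clock: 8.03
ee_pos: [0.6217, -0.3314, 0.1526]
orientation: [-2.217, -2.223, 0.0]
wrist_force: [0.2, 0.4, -2.4]
gripper_width: 0.053
```

>>> carry_out([
  {"x":0,"y":0,"z":-1,"turn":0,"grip":45},
  {"x":0,"y":0,"z":-2,"turn":0,"grip":45},
  {"x":0,"y":0,"z":-2,"turn":0,"grip":45},
  {"x":0,"y":0,"z":-2,"turn":0,"grip":45},
])

```text
clock: 8.37
ee_pos: [0.6217, -0.3315, 0.1507]
orientation: [-2.217, -2.223, 0.0]
wrist_force: [1.0, -0.2, -2.2]
gripper_width: 0.0535
```

>>> carry_out([
  {"x":0,"y":0,"z":-1,"turn":0,"grip":45},
  {"x":0,"y":0,"z":-1,"turn":0,"grip":55},
  {"x":0,"y":0,"z":-1,"turn":0,"grip":58},
  {"x":0,"y":0,"z":-1,"turn":0,"grip":65},
  {"x":0,"y":0,"z":-1,"turn":0,"grip":75},
  {"x":0,"y":0,"z":-1,"turn":0,"grip":80},
  {"x":0,"y":0,"z":2,"turn":0,"grip":80},
  {"x":0,"y":0,"z":15,"turn":0,"grip":80},
  {"x":0,"y":0,"z":40,"turn":0,"grip":80},
  {"x":0,"y":0,"z":75,"turn":0,"grip":80},
  {"x":0,"y":0,"z":110,"turn":5,"grip":80},
  {"x":0,"y":10,"z":140,"turn":10,"grip":80},
  {"x":0,"y":25,"z":160,"turn":15,"grip":80},
  {"x":0,"y":50,"z":165,"turn":20,"grip":80},
])

```text
clock: 9.53
ee_pos: [0.622, -0.2853, 0.3223]
orientation: [1.794, 2.568, -0.001]
wrist_force: [-0.2, 0.7, -0.2]
gripper_width: 0.0802
```

>>> carry_out([
  {"x":-3,"y":30,"z":0,"turn":3,"grip":87},
  {"x":-6,"y":65,"z":0,"turn":6,"grip":87},
  {"x":-9,"y":100,"z":0,"turn":9,"grip":87},
  {"x":-12,"y":135,"z":0,"turn":12,"grip":87},
  {"x":-15,"y":170,"z":0,"turn":15,"grip":87},
  {"x":-18,"y":205,"z":0,"turn":18,"grip":87},
  {"x":-22,"y":240,"z":0,"turn":21,"grip":87},
  {"x":-26,"y":275,"z":0,"turn":24,"grip":87},
  {"x":-30,"y":310,"z":0,"turn":27,"grip":87},
  {"x":-34,"y":345,"z":0,"turn":30,"grip":87},
  {"x":-38,"y":380,"z":0,"turn":33,"grip":87},
  {"x":-42,"y":415,"z":0,"turn":36,"grip":87},
  {"x":-45,"y":450,"z":0,"turn":38,"grip":87},
  {"x":-48,"y":485,"z":0,"turn":39,"grip":87},
  {"x":-50,"y":520,"z":0,"turn":39,"grip":87},
  {"x":-52,"y":545,"z":0,"turn":39,"grip":87},
  {"x":-53,"y":560,"z":0,"turn":39,"grip":87},
  {"x":-53,"y":562,"z":0,"turn":39,"grip":87},
  {"x":-53,"y":562,"z":0,"turn":39,"grip":87},
  {"x":-53,"y":562,"z":-10,"turn":39,"grip":87},
])

```text
clock: 11.2
ee_pos: [0.5707, 0.2746, 0.3144]
orientation: [0.837, 3.015, 0.007]
wrist_force: [0.2, -0.0, -0.7]
gripper_width: 0.0868
```

```bash
python3 look.py w4
python3 - <<'E'
from h import *
c=dict(np.load("pics/w4.npz"));print(proj(c,(.5694,.2763,.134)),proj(c,(.4826,.2778,.146)),proj(c,(.5272,.3015,.064)))
E
```

```text
(array([0.56947207, 0.27366635, 0.31081313]), np.float64(58.9130148475769)) [-0.61  0.38  0.12  1.63 -0.04  1.13  0.55]
[318.48789288 188.27437646] [267.01468725 105.91494469] [318.15734304 130.67940221]
```

View pics/w4.png

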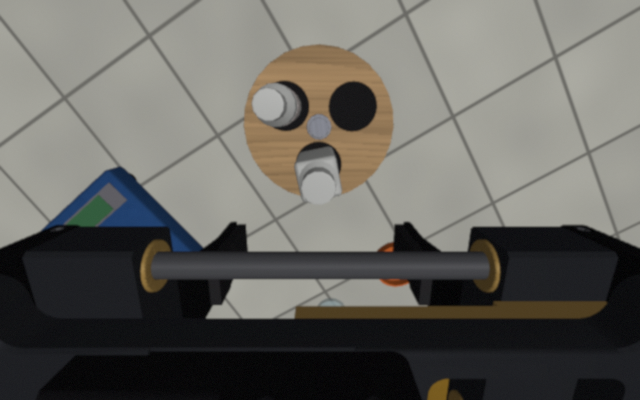

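The square cap is seen at (318,186), against (318.5,188) predicted, so it is well centred. Next I descend and grip.

>>> carry_out([
  {"x":0,"y":2,"z":-15,"turn":0,"grip":87},
  {"x":0,"y":2,"z":-40,"turn":0,"grip":87},
  {"x":0,"y":2,"z":-65,"turn":0,"grip":87},
  {"x":0,"y":2,"z":-90,"turn":0,"grip":87},
  {"x":0,"y":2,"z":-110,"turn":0,"grip":87},
  {"x":0,"y":2,"z":-125,"turn":0,"grip":87},
  {"x":0,"y":2,"z":-135,"turn":0,"grip":87},
  {"x":0,"y":2,"z":-138,"turn":0,"grip":70},
  {"x":0,"y":2,"z":-138,"turn":0,"grip":50},
  {"x":0,"y":2,"z":-138,"turn":0,"grip":25},
  {"x":0,"y":2,"z":-138,"turn":0,"grip":25},
  {"x":0,"y":2,"z":-138,"turn":0,"grip":25},
  {"x":0,"y":2,"z":-138,"turn":0,"grip":25},
  {"x":0,"y":2,"z":-138,"turn":0,"grip":25},
  {"x":0,"y":2,"z":-138,"turn":0,"grip":25},
  {"x":0,"y":2,"z":-138,"turn":0,"grip":25},
  {"x":0,"y":2,"z":-138,"turn":0,"grip":25},
  {"x":0,"y":2,"z":-138,"turn":0,"grip":25},
], force=25)

```text
clock: 12.75
ee_pos: [0.5694, 0.2756, 0.1729]
orientation: [0.84, 3.019, -0.0]
wrist_force: [-0.9, -0.2, 1.9]
gripper_width: 0.0332
```

>>> carry_out([
  {"x":0,"y":0,"z":4,"turn":0,"grip":25},
  {"x":0,"y":0,"z":12,"turn":0,"grip":25},
  {"x":0,"y":0,"z":25,"turn":0,"grip":25},
  {"x":0,"y":0,"z":45,"turn":0,"grip":25},
  {"x":0,"y":0,"z":70,"turn":0,"grip":25},
  {"x":0,"y":0,"z":95,"turn":0,"grip":25},
  {"x":0,"y":0,"z":120,"turn":0,"grip":25},
  {"x":0,"y":-3,"z":140,"turn":0,"grip":25},
  {"x":-1,"y":-10,"z":150,"turn":0,"grip":25},
  {"x":-2,"y":-25,"z":155,"turn":0,"grip":25},
  {"x":-3,"y":-45,"z":155,"turn":0,"grip":25},
  {"x":-5,"y":-72,"z":155,"turn":0,"grip":25},
  {"x":-7,"y":-102,"z":155,"turn":0,"grip":25},
  {"x":-9,"y":-132,"z":155,"turn":0,"grip":25},
  {"x":-11,"y":-162,"z":155,"turn":0,"grip":25},
  {"x":-13,"y":-192,"z":155,"turn":0,"grip":25},
  {"x":-15,"y":-222,"z":155,"turn":0,"grip":25},
  {"x":-17,"y":-252,"z":155,"turn":0,"grip":25},
  {"x":-19,"y":-282,"z":155,"turn":0,"grip":25},
  {"x":-21,"y":-312,"z":155,"turn":0,"grip":25},
])

```text
clock: 14.42
ee_pos: [0.5466, -0.0393, 0.327]
orientation: [0.842, 3.02, -0.002]
wrist_force: [0.2, -0.3, -2.3]
gripper_width: 0.0332
```

>>> carry_out([
  {"x":-2,"y":-30,"z":0,"turn":0,"grip":25},
  {"x":-4,"y":-60,"z":0,"turn":0,"grip":25},
  {"x":-6,"y":-90,"z":0,"turn":0,"grip":25},
  {"x":-8,"y":-120,"z":0,"turn":0,"grip":25},
  {"x":-10,"y":-150,"z":0,"turn":0,"grip":25},
  {"x":-12,"y":-180,"z":0,"turn":0,"grip":25},
  {"x":-14,"y":-210,"z":0,"turn":0,"grip":25},
  {"x":-16,"y":-238,"z":0,"turn":0,"grip":25},
  {"x":-18,"y":-260,"z":0,"turn":0,"grip":25},
  {"x":-19,"y":-272,"z":-5,"turn":0,"grip":25},
  {"x":-19,"y":-276,"z":-20,"turn":0,"grip":25},
  {"x":-19,"y":-276,"z":-45,"turn":0,"grip":25},
  {"x":-19,"y":-276,"z":-70,"turn":0,"grip":25},
  {"x":-19,"y":-276,"z":-95,"turn":0,"grip":25},
  {"x":-19,"y":-276,"z":-120,"turn":0,"grip":25},
  {"x":-19,"y":-276,"z":-140,"turn":0,"grip":25},
  {"x":-19,"y":-276,"z":-152,"turn":0,"grip":25},
  {"x":-19,"y":-276,"z":-157,"turn":0,"grip":25},
  {"x":-19,"y":-276,"z":-160,"turn":0,"grip":25},
  {"x":-19,"y":-276,"z":-160,"turn":0,"grip":25},
])

```text
clock: 16.08
ee_pos: [0.5277, -0.3154, 0.1671]
orientation: [0.843, 3.02, -0.002]
wrist_force: [-0.0, 0.2, -2.3]
gripper_width: 0.033
```

>>> carry_out([
  {"x":0,"y":0,"z":-1,"turn":0,"grip":25},
  {"x":0,"y":0,"z":-2,"turn":0,"grip":25},
  {"x":0,"y":0,"z":-3,"turn":0,"grip":25},
  {"x":0,"y":0,"z":-3,"turn":0,"grip":25},
  {"x":0,"y":0,"z":-3,"turn":0,"grip":35},
  {"x":0,"y":0,"z":-3,"turn":0,"grip":40},
  {"x":0,"y":0,"z":-3,"turn":0,"grip":50},
  {"x":0,"y":0,"z":-3,"turn":0,"grip":65},
  {"x":0,"y":0,"z":-3,"turn":0,"grip":75},
  {"x":0,"y":0,"z":2,"turn":0,"grip":75},
  {"x":0,"y":0,"z":15,"turn":0,"grip":75},
  {"x":0,"y":0,"z":40,"turn":0,"grip":75},
  {"x":0,"y":0,"z":75,"turn":0,"grip":75},
  {"x":0,"y":0,"z":110,"turn":5,"grip":75},
  {"x":0,"y":10,"z":140,"turn":10,"grip":80},
  {"x":0,"y":30,"z":155,"turn":15,"grip":80},
  {"x":-2,"y":60,"z":160,"turn":20,"grip":80},
  {"x":-4,"y":95,"z":160,"turn":25,"grip":80},
  {"x":-6,"y":130,"z":160,"turn":30,"grip":80},
  {"x":-8,"y":165,"z":160,"turn":35,"grip":80},
])

```text
clock: 17.75
ee_pos: [0.5193, -0.1492, 0.3288]
orientation: [-0.11, 3.131, 0.0]
wrist_force: [0.7, -0.0, -0.7]
gripper_width: 0.08
```

>>> carry_out([
  {"x":-3,"y":30,"z":0,"turn":3,"grip":87},
  {"x":-6,"y":65,"z":0,"turn":6,"grip":87},
  {"x":-9,"y":100,"z":0,"turn":9,"grip":87},
  {"x":-12,"y":135,"z":0,"turn":12,"grip":87},
  {"x":-15,"y":170,"z":0,"turn":15,"grip":87},
  {"x":-18,"y":205,"z":0,"turn":18,"grip":87},
  {"x":-21,"y":240,"z":0,"turn":21,"grip":87},
  {"x":-24,"y":275,"z":0,"turn":24,"grip":87},
  {"x":-27,"y":310,"z":0,"turn":25,"grip":87},
  {"x":-30,"y":345,"z":0,"turn":25,"grip":87},
  {"x":-33,"y":380,"z":0,"turn":25,"grip":87},
  {"x":-35,"y":405,"z":0,"turn":25,"grip":87},
  {"x":-36,"y":420,"z":0,"turn":25,"grip":87},
  {"x":-37,"y":427,"z":0,"turn":25,"grip":87},
  {"x":-37,"y":427,"z":0,"turn":25,"grip":87},
  {"x":-37,"y":427,"z":0,"turn":25,"grip":87},
])

```text
clock: 19.08
ee_pos: [0.4826, 0.2768, 0.3293]
orientation: [-0.784, 3.033, 0.002]
wrist_force: [1.1, -0.2, -0.1]
gripper_width: 0.0868
```

```bash
python3 look.py w5
python3 - <<'E'
from h import *
c=dict(np.load("pics/w5.npz"));print(proj(c,(.4826,.2778,.146)),proj(c,(.5272,.3015,.064)))
im=cv2.imread("pics/w5.png")
t=cam("top")["image"][130:300,120:500]
cv2.imwrite("pics/m5.png",np.vstack([im[20:260,130:510],t]))
E
```

```text
(array([0.48279608, 0.27610828, 0.32919776]), np.float64(118.89401573836675)) [-0.5   0.24 -0.12  1.77  0.04  1.12  1.45]
[319.54353179 189.29536647] [318.95299862 210.96447731]
```

View pics/m5.png

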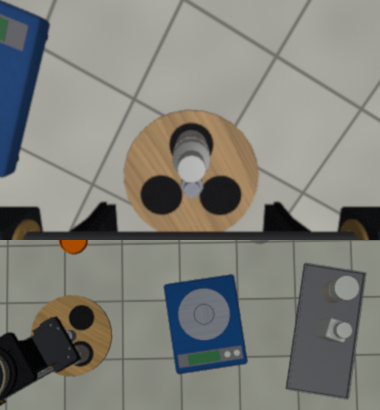

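The slim cap is at (320,188), against (319.5,189) predicted. The jar and square bottle stand in the tray.

>>> carry_out([
  {"x":0,"y":1,"z":-15,"turn":0,"grip":87},
  {"x":0,"y":1,"z":-40,"turn":0,"grip":87},
  {"x":0,"y":1,"z":-65,"turn":0,"grip":87},
  {"x":0,"y":1,"z":-90,"turn":0,"grip":87},
  {"x":0,"y":1,"z":-115,"turn":0,"grip":87},
  {"x":0,"y":1,"z":-132,"turn":0,"grip":87},
  {"x":0,"y":1,"z":-142,"turn":0,"grip":87},
  {"x":0,"y":1,"z":-146,"turn":0,"grip":70},
  {"x":0,"y":1,"z":-146,"turn":0,"grip":50},
  {"x":0,"y":1,"z":-146,"turn":0,"grip":20},
  {"x":0,"y":1,"z":-146,"turn":0,"grip":20},
  {"x":0,"y":1,"z":-146,"turn":0,"grip":20},
  {"x":0,"y":1,"z":-146,"turn":0,"grip":20},
  {"x":0,"y":1,"z":-146,"turn":0,"grip":20},
  {"x":0,"y":1,"z":-146,"turn":0,"grip":20},
  {"x":0,"y":1,"z":-146,"turn":0,"grip":20},
  {"x":0,"y":1,"z":-146,"turn":0,"grip":20},
  {"x":0,"y":1,"z":-146,"turn":0,"grip":20},
], force=25)

```text
clock: 20.68
ee_pos: [0.4828, 0.2772, 0.1833]
orientation: [-0.781, 3.034, 0.002]
wrist_force: [-1.3, 1.3, 1.0]
gripper_width: 0.0278
```

>>> carry_out([
  {"x":0,"y":0,"z":4,"turn":0,"grip":20},
  {"x":0,"y":0,"z":12,"turn":0,"grip":20},
  {"x":0,"y":0,"z":25,"turn":0,"grip":20},
  {"x":0,"y":0,"z":45,"turn":0,"grip":20},
  {"x":0,"y":0,"z":70,"turn":0,"grip":20},
  {"x":0,"y":0,"z":95,"turn":0,"grip":20},
  {"x":0,"y":0,"z":120,"turn":-1,"grip":20},
  {"x":0,"y":-3,"z":140,"turn":-3,"grip":20},
  {"x":0,"y":-10,"z":150,"turn":-6,"grip":20},
  {"x":0,"y":-25,"z":150,"turn":-9,"grip":20},
  {"x":0,"y":-45,"z":150,"turn":-12,"grip":20},
  {"x":0,"y":-72,"z":150,"turn":-16,"grip":20},
  {"x":0,"y":-102,"z":150,"turn":-20,"grip":20},
  {"x":0,"y":-132,"z":150,"turn":-24,"grip":20},
  {"x":0,"y":-162,"z":150,"turn":-28,"grip":20},
  {"x":0,"y":-192,"z":150,"turn":-32,"grip":20},
  {"x":0,"y":-222,"z":150,"turn":-36,"grip":20},
  {"x":0,"y":-252,"z":150,"turn":-40,"grip":20},
  {"x":0,"y":-282,"z":150,"turn":-44,"grip":20},
  {"x":0,"y":-312,"z":150,"turn":-48,"grip":20},
])

```text
clock: 22.35
ee_pos: [0.4816, -0.0374, 0.3331]
orientation: [0.529, 3.089, -0.004]
wrist_force: [0.8, 0.1, -2.5]
gripper_width: 0.0275
```

>>> carry_out([
  {"x":-4,"y":-30,"z":0,"turn":-4,"grip":20},
  {"x":-8,"y":-60,"z":0,"turn":-8,"grip":20},
  {"x":-14,"y":-90,"z":0,"turn":-11,"grip":20},
  {"x":-20,"y":-120,"z":0,"turn":-11,"grip":20},
  {"x":-26,"y":-150,"z":0,"turn":-11,"grip":20},
  {"x":-33,"y":-180,"z":0,"turn":-11,"grip":20},
  {"x":-39,"y":-210,"z":0,"turn":-11,"grip":20},
  {"x":-44,"y":-235,"z":0,"turn":-11,"grip":20},
  {"x":-47,"y":-253,"z":0,"turn":-11,"grip":20},
  {"x":-48,"y":-260,"z":-5,"turn":-11,"grip":20},
  {"x":-48,"y":-261,"z":-20,"turn":-11,"grip":20},
  {"x":-48,"y":-261,"z":-45,"turn":-11,"grip":20},
  {"x":-48,"y":-261,"z":-70,"turn":-11,"grip":20},
  {"x":-48,"y":-261,"z":-95,"turn":-11,"grip":20},
  {"x":-48,"y":-261,"z":-120,"turn":-11,"grip":20},
  {"x":-48,"y":-261,"z":-138,"turn":-11,"grip":20},
  {"x":-48,"y":-261,"z":-148,"turn":-11,"grip":20},
  {"x":-48,"y":-261,"z":-154,"turn":-11,"grip":20},
  {"x":-48,"y":-261,"z":-155,"turn":-11,"grip":20},
  {"x":-48,"y":-261,"z":-155,"turn":-11,"grip":20},
])

```text
clock: 24.02
ee_pos: [0.4338, -0.2985, 0.1785]
orientation: [0.823, 3.024, -0.005]
wrist_force: [0.1, -0.2, -1.2]
gripper_width: 0.0275
```

>>> carry_out([
  {"x":0,"y":0,"z":-1,"turn":0,"grip":20},
  {"x":0,"y":0,"z":-2,"turn":0,"grip":20},
  {"x":0,"y":0,"z":-3,"turn":0,"grip":20},
  {"x":0,"y":0,"z":-3.5,"turn":0,"grip":20},
  {"x":0,"y":0,"z":-3.5,"turn":0,"grip":20},
  {"x":0,"y":0,"z":-3.5,"turn":0,"grip":30},
  {"x":0,"y":0,"z":-3.5,"turn":0,"grip":35},
  {"x":0,"y":0,"z":-3.5,"turn":0,"grip":45},
  {"x":0,"y":0,"z":-3.5,"turn":0,"grip":60},
  {"x":0,"y":0,"z":-3.5,"turn":0,"grip":65},
  {"x":0,"y":0,"z":2,"turn":0,"grip":65},
  {"x":0,"y":0,"z":15,"turn":0,"grip":65},
  {"x":0,"y":0,"z":40,"turn":0,"grip":65},
  {"x":0,"y":0,"z":75,"turn":0,"grip":65},
  {"x":0,"y":0,"z":110,"turn":-3,"grip":65},
  {"x":5,"y":10,"z":125,"turn":-6,"grip":65},
  {"x":15,"y":30,"z":125,"turn":-9,"grip":65},
  {"x":25,"y":60,"z":125,"turn":-12,"grip":65},
  {"x":35,"y":95,"z":125,"turn":-15,"grip":65},
  {"x":45,"y":130,"z":125,"turn":-18,"grip":65},
])

```text
clock: 25.68
ee_pos: [0.4789, -0.1676, 0.3041]
orientation: [1.292, 2.855, -0.006]
wrist_force: [0.5, -0.0, -0.6]
gripper_width: 0.0646
```

>>> carry_out([
  {"x":4,"y":30,"z":0,"turn":0,"grip":65},
  {"x":8,"y":65,"z":0,"turn":0,"grip":65},
  {"x":12,"y":100,"z":0,"turn":0,"grip":65},
  {"x":16,"y":135,"z":0,"turn":0,"grip":65},
  {"x":20,"y":170,"z":0,"turn":0,"grip":65},
  {"x":24,"y":205,"z":0,"turn":0,"grip":65},
  {"x":28,"y":240,"z":0,"turn":0,"grip":65},
  {"x":32,"y":275,"z":0,"turn":0,"grip":65},
  {"x":36,"y":310,"z":0,"turn":0,"grip":65},
  {"x":40,"y":345,"z":0,"turn":0,"grip":65},
  {"x":43,"y":380,"z":0,"turn":0,"grip":65},
  {"x":45,"y":415,"z":0,"turn":0,"grip":65},
  {"x":47,"y":445,"z":0,"turn":0,"grip":65},
  {"x":48,"y":462,"z":0,"turn":0,"grip":65},
  {"x":48,"y":470,"z":0,"turn":0,"grip":65},
  {"x":48,"y":470,"z":0,"turn":0,"grip":65},
  {"x":48,"y":470,"z":0,"turn":0,"grip":65},
])

```text
clock: 27.1
ee_pos: [0.5272, 0.3006, 0.3041]
orientation: [1.294, 2.853, -0.009]
wrist_force: [0.4, -0.4, 0.3]
gripper_width: 0.0654
```

```bash
python3 look.py w6
python3 - <<'E'
from h import *
c=dict(np.load("pics/w6.npz"));print(proj(c,(.527,.302,.064)))
im=cv2.imread("pics/w6.png")
a=cv2.resize(im[60:240,220:420],None,fx=2.5,fy=2.5)
t=cv2.resize(cam("top")["image"][140:300,390:500],(0,0),fx=2.5,fy=2.5)
o=np.zeros((450,800,3),np.uint8);o[:450,:500]=a;o[:400,500:775]=t
cv2.imwrite("pics/m6.png",o)
E
```

```text
(array([0.52742249, 0.29994858, 0.30418241]), np.float64(41.141982093082845)) [-0.68  0.35  0.11  1.7  -0.03  1.1   0.16]
[320.48979553 175.8700811 ]
```

View pics/m6.png

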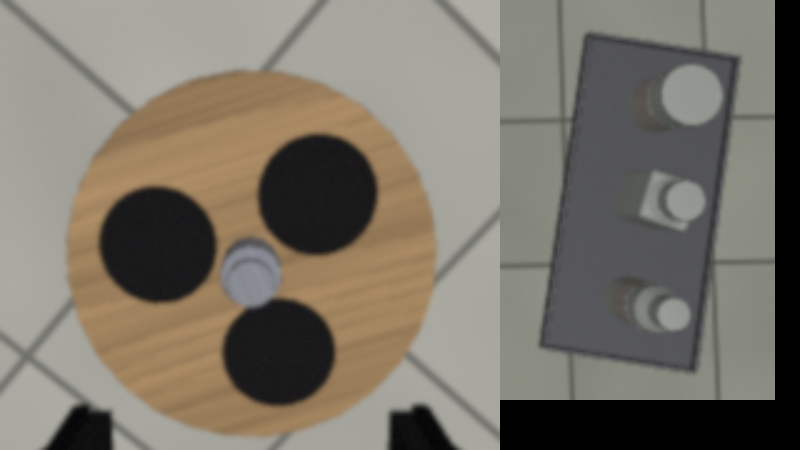

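The three containers stand upright in a row in the tray. The knob is at about (320,173), centred between the jaws. Next I grip the weight.

>>> carry_out([
  {"x":-1,"y":2,"z":-15,"turn":0,"grip":65},
  {"x":-1,"y":2,"z":-45,"turn":0,"grip":65},
  {"x":-1,"y":2,"z":-75,"turn":0,"grip":65},
  {"x":-1,"y":2,"z":-105,"turn":0,"grip":65},
  {"x":-1,"y":2,"z":-135,"turn":0,"grip":65},
  {"x":-1,"y":2,"z":-165,"turn":0,"grip":65},
  {"x":-1,"y":2,"z":-185,"turn":0,"grip":65},
  {"x":-1,"y":2,"z":-200,"turn":0,"grip":65},
  {"x":-1,"y":2,"z":-208,"turn":0,"grip":65},
  {"x":-1,"y":2,"z":-212,"turn":0,"grip":65},
  {"x":-1,"y":2,"z":-212,"turn":0,"grip":40},
  {"x":-1,"y":2,"z":-212,"turn":0,"grip":20},
  {"x":-1,"y":2,"z":-212,"turn":0,"grip":20},
  {"x":-1,"y":2,"z":-212,"turn":0,"grip":20},
  {"x":-1,"y":2,"z":-212,"turn":0,"grip":20},
  {"x":-1,"y":2,"z":-212,"turn":0,"grip":20},
  {"x":-1,"y":2,"z":-212,"turn":0,"grip":20},
  {"x":-1,"y":2,"z":-212,"turn":0,"grip":20},
], force=25)

```text
clock: 28.7
ee_pos: [0.5265, 0.3019, 0.0927]
orientation: [1.296, 2.852, -0.008]
wrist_force: [-1.2, -0.9, 3.4]
gripper_width: 0.029
```

>>> carry_out([
  {"x":0,"y":0,"z":4,"turn":0,"grip":20},
  {"x":0,"y":0,"z":12,"turn":0,"grip":20},
  {"x":0,"y":0,"z":25,"turn":0,"grip":20},
  {"x":0,"y":0,"z":45,"turn":0,"grip":20},
  {"x":0,"y":0,"z":70,"turn":0,"grip":20},
  {"x":0,"y":0,"z":95,"turn":0,"grip":20},
  {"x":1,"y":-5,"z":120,"turn":0,"grip":20},
  {"x":3,"y":-18,"z":140,"turn":0,"grip":20},
  {"x":6,"y":-40,"z":150,"turn":0,"grip":20},
  {"x":10,"y":-68,"z":150,"turn":0,"grip":20},
  {"x":14,"y":-98,"z":150,"turn":0,"grip":20},
  {"x":18,"y":-128,"z":150,"turn":0,"grip":20},
  {"x":22,"y":-158,"z":150,"turn":0,"grip":20},
  {"x":27,"y":-188,"z":150,"turn":0,"grip":20},
  {"x":31,"y":-218,"z":150,"turn":0,"grip":20},
  {"x":36,"y":-248,"z":150,"turn":0,"grip":20},
  {"x":40,"y":-278,"z":150,"turn":0,"grip":20},
  {"x":43,"y":-302,"z":150,"turn":0,"grip":20},
  {"x":45,"y":-316,"z":150,"turn":0,"grip":20},
  {"x":45,"y":-321,"z":150,"turn":0,"grip":20},
])

```text
clock: 30.37
ee_pos: [0.5716, -0.0229, 0.2439]
orientation: [1.303, 2.847, -0.009]
wrist_force: [-0.2, -0.6, -2.8]
gripper_width: 0.0294
```

```bash
python3 look.py w7
python3 - <<'E'
from h import *
c=dict(np.load("pics/w7.npz"));print(proj(c,(.5715,-.019,.052)))
E
```

```text
(array([ 0.57144125, -0.02203049,  0.24369523]), np.float64(40.871304345138185)) [-0.2   0.35  0.21  1.85 -0.08  0.94  0.75]
[322.0560396  184.15440159]
```

View pics/w7.png

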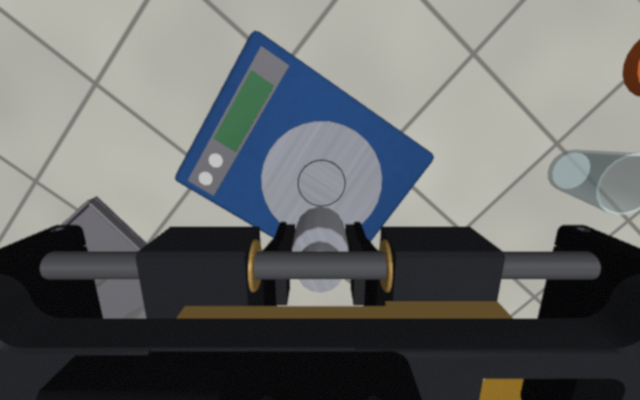

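The ring is at (321.5,182.5) against (322,184) predicted, so they agree. Next I lower the weight.

>>> carry_out([
  {"x":0,"y":2,"z":-15,"turn":0,"grip":20},
  {"x":0,"y":3,"z":-40,"turn":0,"grip":20},
  {"x":0,"y":3,"z":-65,"turn":0,"grip":20},
  {"x":0,"y":3,"z":-85,"turn":0,"grip":20},
  {"x":0,"y":3,"z":-98,"turn":0,"grip":20},
  {"x":0,"y":3,"z":-105,"turn":0,"grip":20},
  {"x":0,"y":3,"z":-108,"turn":0,"grip":20},
  {"x":0,"y":3,"z":-109,"turn":0,"grip":20},
  {"x":0,"y":3,"z":-110,"turn":0,"grip":20},
  {"x":0,"y":3,"z":-111,"turn":0,"grip":20},
  {"x":0,"y":3,"z":-111,"turn":0,"grip":20},
  {"x":0,"y":3,"z":-111,"turn":0,"grip":20},
])

```text
clock: 31.42
ee_pos: [0.5718, -0.019, 0.1333]
orientation: [1.301, 2.847, -0.007]
wrist_force: [-0.2, -0.1, -2.0]
gripper_width: 0.0293
```

>>> carry_out([
  {"x":0,"y":0,"z":-1,"turn":0,"grip":20},
  {"x":0,"y":0,"z":-1,"turn":0,"grip":20},
  {"x":0,"y":0,"z":-1,"turn":0,"grip":31},
  {"x":0,"y":0,"z":-1,"turn":0,"grip":35},
  {"x":0,"y":0,"z":-1,"turn":0,"grip":45},
  {"x":0,"y":0,"z":-1,"turn":0,"grip":60},
  {"x":0,"y":0,"z":-1,"turn":0,"grip":65},
  {"x":0,"y":0,"z":2,"turn":0,"grip":65},
  {"x":0,"y":0,"z":12,"turn":0,"grip":65},
  {"x":0,"y":0,"z":35,"turn":0,"grip":65},
  {"x":0,"y":0,"z":70,"turn":0,"grip":65},
  {"x":0,"y":0,"z":105,"turn":3,"grip":65},
  {"x":-5,"y":-10,"z":140,"turn":6,"grip":65},
  {"x":-15,"y":-30,"z":170,"turn":9,"grip":65},
  {"x":-27,"y":-55,"z":190,"turn":12,"grip":65},
  {"x":-40,"y":-85,"z":197,"turn":15,"grip":65},
  {"x":-53,"y":-115,"z":197,"turn":18,"grip":65},
  {"x":-66,"y":-145,"z":197,"turn":18,"grip":65},
  {"x":-79,"y":-175,"z":197,"turn":18,"grip":65},
  {"x":-92,"y":-205,"z":197,"turn":18,"grip":65},
])

```text
clock: 33.08
ee_pos: [0.4787, -0.2254, 0.3315]
orientation: [0.84, 3.013, -0.004]
wrist_force: [-0.1, 0.4, -0.7]
gripper_width: 0.0652
```

```bash
python3 look.py w8
python3 - <<'E'
from h import *
c=dict(np.load("pics/w8.npz"));print(proj(c,(.4338,-.2985,.138)))
im=cv2.imread("pics/w8.png")
T=cam("top");t=cv2.resize(T["image"][150:275,275:375],None,fx=3.6,fy=3.6);print((proj(T,(.5715,-.019,.104))-[275,150])*3.6,(proj(T,(.5715,-.019,.052))-[275,150])*3.6)
o=np.zeros((450,800,3),np.uint8);o[:300,:440]=im[:300,100:540];o[:450,440:]=t
cv2.imwrite("pics/m8.png",o)
E
```

```text
(array([ 0.47509218, -0.23286484,  0.33178058]), np.float64(58.27455313803912)) [ 0.12  0.19  0.3   1.85 -0.05  1.1   1.45]
[232.9459108  185.57716831]
[176.7254244  190.95315708] [175.28622106 194.09311652]
```

View pics/m8.png

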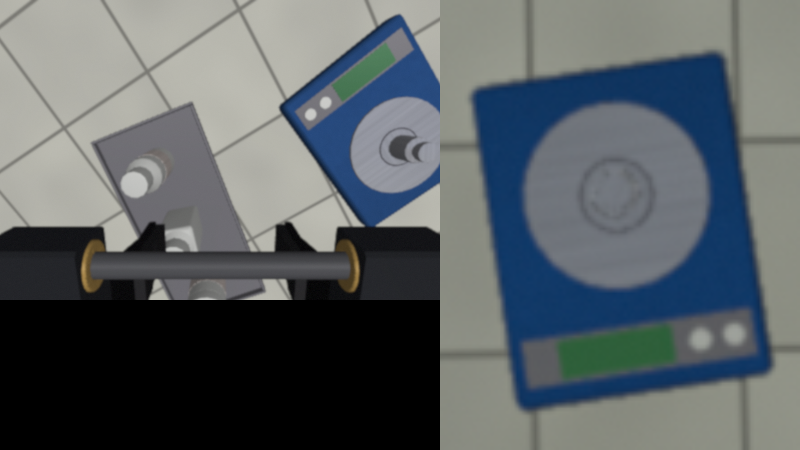

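The weight stands within the pan's ring. The slim cap is at (234,184), against (233,185.6) predicted. I pick up the slim bottle at its recorded pose.

>>> carry_out([
  {"x":-15,"y":-25,"z":0,"turn":0,"grip":65},
  {"x":-32,"y":-52,"z":0,"turn":0.7,"grip":65},
  {"x":-41,"y":-66,"z":-10,"turn":0.7,"grip":65},
  {"x":-41,"y":-66,"z":-35,"turn":0.7,"grip":65},
  {"x":-41,"y":-66,"z":-65,"turn":0.7,"grip":65},
  {"x":-41,"y":-66,"z":-95,"turn":0.7,"grip":65},
  {"x":-41,"y":-66,"z":-125,"turn":0.7,"grip":65},
  {"x":-41,"y":-66,"z":-145,"turn":0.7,"grip":65},
  {"x":-41,"y":-66,"z":-153,"turn":0.7,"grip":65},
  {"x":-41,"y":-66,"z":-156,"turn":0.7,"grip":65},
  {"x":-41,"y":-66,"z":-156,"turn":0.7,"grip":40},
  {"x":-41,"y":-66,"z":-156,"turn":0.7,"grip":20},
  {"x":-41,"y":-66,"z":-156,"turn":0.7,"grip":20},
  {"x":-41,"y":-66,"z":-156,"turn":0.7,"grip":20},
  {"x":-41,"y":-66,"z":-156,"turn":0.7,"grip":20},
  {"x":-41,"y":-66,"z":-156,"turn":0.7,"grip":20},
  {"x":-41,"y":-66,"z":-156,"turn":0.7,"grip":20},
  {"x":-41,"y":-66,"z":-156,"turn":0.7,"grip":20},
], force=25)

```text
clock: 34.68
ee_pos: [0.4357, -0.2966, 0.1762]
orientation: [0.837, 3.013, -0.01]
wrist_force: [-0.2, -0.2, 2.1]
gripper_width: 0.0275
```

>>> carry_out([
  {"x":0,"y":0,"z":4,"turn":0,"grip":20},
  {"x":0,"y":0,"z":12,"turn":0,"grip":20},
  {"x":0,"y":0,"z":25,"turn":0,"grip":20},
  {"x":0,"y":0,"z":45,"turn":0,"grip":20},
  {"x":0,"y":0,"z":70,"turn":0,"grip":20},
  {"x":0,"y":0,"z":95,"turn":0,"grip":20},
  {"x":0,"y":0,"z":120,"turn":0,"grip":20},
  {"x":3,"y":5,"z":140,"turn":0,"grip":20},
  {"x":10,"y":20,"z":155,"turn":0,"grip":20},
  {"x":18,"y":40,"z":160,"turn":0,"grip":20},
  {"x":27,"y":66,"z":160,"turn":0,"grip":20},
  {"x":36,"y":95,"z":160,"turn":3,"grip":20},
  {"x":43,"y":125,"z":160,"turn":6,"grip":20},
  {"x":47,"y":155,"z":160,"turn":10,"grip":20},
  {"x":47,"y":185,"z":160,"turn":14,"grip":20},
  {"x":47,"y":215,"z":160,"turn":18,"grip":20},
  {"x":47,"y":245,"z":160,"turn":22,"grip":20},
  {"x":47,"y":275,"z":160,"turn":26,"grip":20},
  {"x":47,"y":305,"z":160,"turn":30,"grip":20},
  {"x":47,"y":335,"z":160,"turn":34,"grip":20},
])

```text
clock: 36.35
ee_pos: [0.482, 0.0398, 0.3366]
orientation: [-0.086, 3.125, -0.003]
wrist_force: [0.4, -0.3, -2.5]
gripper_width: 0.0277
```

>>> carry_out([
  {"x":1,"y":30,"z":0,"turn":4,"grip":20},
  {"x":1,"y":60,"z":0,"turn":8,"grip":20},
  {"x":1,"y":90,"z":0,"turn":12,"grip":20},
  {"x":1,"y":120,"z":0,"turn":16,"grip":20},
  {"x":1,"y":150,"z":0,"turn":20,"grip":20},
  {"x":1,"y":180,"z":0,"turn":23,"grip":20},
  {"x":1,"y":207,"z":0,"turn":25,"grip":20},
  {"x":1,"y":226,"z":0,"turn":26,"grip":20},
  {"x":1,"y":235,"z":-5,"turn":26,"grip":20},
  {"x":1,"y":237,"z":-20,"turn":26,"grip":20},
  {"x":1,"y":237,"z":-45,"turn":26,"grip":20},
  {"x":1,"y":237,"z":-70,"turn":26,"grip":20},
  {"x":1,"y":237,"z":-95,"turn":26,"grip":20},
  {"x":1,"y":237,"z":-118,"turn":26,"grip":20},
  {"x":1,"y":237,"z":-135,"turn":26,"grip":20},
  {"x":1,"y":237,"z":-144,"turn":26,"grip":20},
  {"x":1,"y":237,"z":-149,"turn":26,"grip":20},
  {"x":1,"y":237,"z":-150,"turn":26,"grip":20},
  {"x":1,"y":237,"z":-150,"turn":26,"grip":20},
  {"x":1,"y":237,"z":-150,"turn":26,"grip":20},
])

```text
clock: 38.02
ee_pos: [0.4837, 0.277, 0.1877]
orientation: [-0.785, 3.024, 0.003]
wrist_force: [0.4, -0.0, -1.7]
gripper_width: 0.0272
```

>>> carry_out([
  {"x":-1,"y":0,"z":-1,"turn":0,"grip":20},
  {"x":-1,"y":0,"z":-2,"turn":0,"grip":20},
  {"x":-1,"y":0,"z":-3,"turn":0,"grip":20},
  {"x":-1,"y":0,"z":-4,"turn":0,"grip":20},
  {"x":-1,"y":0,"z":-4,"turn":0,"grip":20},
  {"x":-1,"y":0,"z":-4,"turn":0,"grip":30},
  {"x":-1,"y":0,"z":-4,"turn":0,"grip":35},
  {"x":-1,"y":0,"z":-4,"turn":0,"grip":45},
  {"x":-1,"y":0,"z":-4,"turn":0,"grip":60},
  {"x":-1,"y":0,"z":-4,"turn":0,"grip":65},
  {"x":-1,"y":0,"z":2,"turn":0,"grip":65},
  {"x":-1,"y":0,"z":15,"turn":0,"grip":65},
  {"x":-1,"y":0,"z":40,"turn":0,"grip":65},
  {"x":-1,"y":0,"z":75,"turn":0,"grip":65},
  {"x":-1,"y":0,"z":110,"turn":-3,"grip":65},
  {"x":0,"y":-10,"z":135,"turn":-7,"grip":65},
  {"x":2,"y":-30,"z":145,"turn":-11,"grip":65},
  {"x":4,"y":-60,"z":145,"turn":-15,"grip":65},
  {"x":6,"y":-95,"z":145,"turn":-19,"grip":65},
  {"x":8,"y":-130,"z":145,"turn":-23,"grip":65},
])

```text
clock: 39.68
ee_pos: [0.4915, 0.1462, 0.3335]
orientation: [-0.164, 3.119, -0.002]
wrist_force: [1.3, -0.1, 0.2]
gripper_width: 0.065
```

>>> carry_out([
  {"x":3,"y":-35,"z":0,"turn":-4,"grip":65},
  {"x":6,"y":-70,"z":0,"turn":-8,"grip":65},
  {"x":9,"y":-105,"z":0,"turn":-12,"grip":65},
  {"x":12,"y":-140,"z":0,"turn":-16,"grip":65},
  {"x":15,"y":-175,"z":0,"turn":-20,"grip":65},
  {"x":18,"y":-210,"z":0,"turn":-24,"grip":65},
  {"x":21,"y":-245,"z":0,"turn":-28,"grip":65},
  {"x":24,"y":-280,"z":0,"turn":-31,"grip":65},
  {"x":27,"y":-315,"z":0,"turn":-34,"grip":65},
  {"x":30,"y":-350,"z":0,"turn":-36,"grip":65},
  {"x":32,"y":-385,"z":0,"turn":-37,"grip":65},
  {"x":34,"y":-415,"z":0,"turn":-37,"grip":65},
  {"x":35,"y":-440,"z":0,"turn":-37,"grip":65},
  {"x":36,"y":-455,"z":0,"turn":-37,"grip":65},
  {"x":36,"y":-462,"z":0,"turn":-37,"grip":65},
  {"x":36,"y":-462,"z":-10,"turn":-37,"grip":65},
  {"x":36,"y":-462,"z":-35,"turn":-37,"grip":65},
  {"x":36,"y":-462,"z":-65,"turn":-37,"grip":65},
  {"x":36,"y":-462,"z":-95,"turn":-37,"grip":65},
])

```text
clock: 41.27
ee_pos: [0.528, -0.3137, 0.2375]
orientation: [0.831, 3.011, -0.008]
wrist_force: [0.2, -0.5, -0.4]
gripper_width: 0.0654
```

>>> carry_out([
  {"x":0,"y":-2,"z":-20,"turn":0,"grip":65},
  {"x":0,"y":-2,"z":-45,"turn":0,"grip":65},
  {"x":0,"y":-2,"z":-62,"turn":0,"grip":65},
  {"x":0,"y":-2,"z":-70,"turn":0,"grip":65},
  {"x":0,"y":-2,"z":-73,"turn":0,"grip":65},
  {"x":0,"y":-2,"z":-73,"turn":0,"grip":65},
  {"x":0,"y":-2,"z":-73,"turn":0,"grip":40},
  {"x":0,"y":-2,"z":-73,"turn":0,"grip":25},
  {"x":0,"y":-2,"z":-73,"turn":0,"grip":25},
  {"x":0,"y":-2,"z":-73,"turn":0,"grip":25},
  {"x":0,"y":-2,"z":-73,"turn":0,"grip":25},
  {"x":0,"y":-2,"z":-73,"turn":0,"grip":25},
  {"x":0,"y":-2,"z":-73,"turn":0,"grip":25},
])

```text
clock: 42.35
ee_pos: [0.528, -0.3159, 0.1649]
orientation: [0.831, 3.01, -0.009]
wrist_force: [0.2, 0.0, 1.8]
gripper_width: 0.033
```

>>> carry_out([
  {"x":0,"y":0,"z":4,"turn":0,"grip":25},
  {"x":0,"y":0,"z":12,"turn":0,"grip":25},
  {"x":0,"y":0,"z":25,"turn":0,"grip":25},
  {"x":0,"y":0,"z":45,"turn":0,"grip":25},
  {"x":0,"y":0,"z":70,"turn":0,"grip":25},
  {"x":0,"y":0,"z":95,"turn":0,"grip":25},
  {"x":0,"y":0,"z":120,"turn":0,"grip":25},
  {"x":0,"y":5,"z":140,"turn":0,"grip":25},
  {"x":1,"y":20,"z":155,"turn":0,"grip":25},
  {"x":3,"y":40,"z":160,"turn":0,"grip":25},
  {"x":5,"y":66,"z":160,"turn":0,"grip":25},
  {"x":7,"y":95,"z":160,"turn":0,"grip":25},
  {"x":10,"y":125,"z":160,"turn":0,"grip":25},
  {"x":12,"y":155,"z":160,"turn":0,"grip":25},
  {"x":14,"y":185,"z":160,"turn":0,"grip":25},
  {"x":16,"y":215,"z":160,"turn":0,"grip":25},
  {"x":18,"y":245,"z":160,"turn":0,"grip":25},
  {"x":20,"y":275,"z":160,"turn":0,"grip":25},
  {"x":22,"y":305,"z":160,"turn":0,"grip":25},
  {"x":24,"y":335,"z":160,"turn":0,"grip":25},
])

```text
clock: 44.02
ee_pos: [0.5515, 0.0204, 0.3253]
orientation: [0.831, 3.01, -0.009]
wrist_force: [1.0, -0.4, -2.4]
gripper_width: 0.033
```

>>> carry_out([
  {"x":2,"y":30,"z":0,"turn":0,"grip":25},
  {"x":4,"y":60,"z":0,"turn":0,"grip":25},
  {"x":6,"y":90,"z":0,"turn":0,"grip":25},
  {"x":9,"y":120,"z":0,"turn":0,"grip":25},
  {"x":12,"y":150,"z":0,"turn":0,"grip":25},
  {"x":14,"y":180,"z":0,"turn":0,"grip":25},
  {"x":16,"y":210,"z":0,"turn":0,"grip":25},
  {"x":17,"y":235,"z":0,"turn":0,"grip":25},
  {"x":18,"y":249,"z":-2,"turn":0,"grip":25},
  {"x":18,"y":255,"z":-12,"turn":0,"grip":25},
  {"x":18,"y":255,"z":-35,"turn":0,"grip":25},
  {"x":18,"y":255,"z":-60,"turn":0,"grip":25},
  {"x":18,"y":255,"z":-85,"turn":0,"grip":25},
  {"x":18,"y":255,"z":-110,"turn":0,"grip":25},
  {"x":18,"y":255,"z":-130,"turn":0,"grip":25},
  {"x":18,"y":255,"z":-142,"turn":0,"grip":25},
  {"x":18,"y":255,"z":-147,"turn":0,"grip":25},
  {"x":18,"y":255,"z":-149,"turn":0,"grip":25},
  {"x":18,"y":255,"z":-149,"turn":0,"grip":25},
  {"x":18,"y":255,"z":-149,"turn":0,"grip":25},
])

```text
clock: 45.68
ee_pos: [0.5704, 0.2755, 0.1776]
orientation: [0.831, 3.008, -0.006]
wrist_force: [-0.1, -0.5, -1.9]
gripper_width: 0.0329
```

>>> carry_out([
  {"x":-1,"y":0,"z":-2,"turn":0,"grip":25},
  {"x":-1,"y":0,"z":-3,"turn":0,"grip":25},
  {"x":-1,"y":0,"z":-4,"turn":0,"grip":25},
  {"x":-1,"y":0,"z":-5,"turn":0,"grip":25},
  {"x":-1,"y":0,"z":-5,"turn":0,"grip":25},
  {"x":-1,"y":0,"z":-5,"turn":0,"grip":35},
  {"x":-1,"y":0,"z":-5,"turn":0,"grip":40},
  {"x":-1,"y":0,"z":-5,"turn":0,"grip":50},
  {"x":-1,"y":0,"z":-5,"turn":0,"grip":65},
  {"x":-1,"y":0,"z":-5,"turn":0,"grip":70},
  {"x":-1,"y":0,"z":2,"turn":0,"grip":70},
  {"x":-1,"y":0,"z":15,"turn":0,"grip":70},
  {"x":-1,"y":0,"z":40,"turn":0,"grip":70},
  {"x":-1,"y":0,"z":75,"turn":0,"grip":70},
  {"x":-1,"y":0,"z":110,"turn":-3,"grip":80},
  {"x":0,"y":-10,"z":135,"turn":-7,"grip":87},
  {"x":2,"y":-30,"z":145,"turn":-11,"grip":87},
  {"x":4,"y":-60,"z":145,"turn":-15,"grip":87},
  {"x":6,"y":-95,"z":145,"turn":-19,"grip":87},
  {"x":8,"y":-130,"z":145,"turn":-23,"grip":87},
])

```text
clock: 47.35
ee_pos: [0.5783, 0.1447, 0.3246]
orientation: [1.416, 2.78, -0.009]
wrist_force: [0.7, -0.2, -0.1]
gripper_width: 0.0865
```

>>> carry_out([
  {"x":3,"y":-35,"z":0,"turn":-4,"grip":87},
  {"x":6,"y":-70,"z":0,"turn":-8,"grip":87},
  {"x":9,"y":-105,"z":0,"turn":-12,"grip":87},
  {"x":12,"y":-140,"z":0,"turn":-16,"grip":87},
  {"x":16,"y":-175,"z":0,"turn":-20,"grip":87},
  {"x":20,"y":-210,"z":0,"turn":-24,"grip":87},
  {"x":24,"y":-245,"z":0,"turn":-28,"grip":87},
  {"x":28,"y":-280,"z":0,"turn":-31,"grip":87},
  {"x":31,"y":-315,"z":0,"turn":-34,"grip":87},
  {"x":34,"y":-350,"z":0,"turn":-36,"grip":87},
  {"x":37,"y":-385,"z":0,"turn":-36,"grip":87},
  {"x":40,"y":-420,"z":0,"turn":-36,"grip":87},
  {"x":42,"y":-450,"z":0,"turn":-36,"grip":87},
  {"x":43,"y":-468,"z":0,"turn":-36,"grip":87},
  {"x":43,"y":-476,"z":0,"turn":-36,"grip":87},
  {"x":43,"y":-476,"z":-10,"turn":-36,"grip":87},
  {"x":43,"y":-476,"z":-35,"turn":-36,"grip":87},
  {"x":43,"y":-476,"z":-65,"turn":-36,"grip":87},
  {"x":43,"y":-476,"z":-80,"turn":-36,"grip":87},
])

```text
clock: 48.93
ee_pos: [0.6209, -0.3275, 0.2411]
orientation: [2.209, 2.216, -0.018]
wrist_force: [0.3, -0.5, 0.1]
gripper_width: 0.0868
```

>>> carry_out([
  {"x":1,"y":-4,"z":-10,"turn":0,"grip":87},
  {"x":1,"y":-4,"z":-30,"turn":0,"grip":87},
  {"x":1,"y":-4,"z":-55,"turn":0,"grip":87},
  {"x":1,"y":-4,"z":-75,"turn":0,"grip":87},
  {"x":1,"y":-4,"z":-86,"turn":0,"grip":87},
  {"x":1,"y":-4,"z":-91,"turn":0,"grip":87},
  {"x":1,"y":-4,"z":-91,"turn":0,"grip":87},
  {"x":1,"y":-4,"z":-91,"turn":0,"grip":65},
  {"x":1,"y":-4,"z":-91,"turn":0,"grip":45},
  {"x":1,"y":-4,"z":-91,"turn":0,"grip":45},
  {"x":1,"y":-4,"z":-91,"turn":0,"grip":45},
  {"x":1,"y":-4,"z":-91,"turn":0,"grip":45},
  {"x":1,"y":-4,"z":-91,"turn":0,"grip":45},
  {"x":1,"y":-4,"z":-91,"turn":0,"grip":45},
])

```text
clock: 50.1
ee_pos: [0.6219, -0.3317, 0.1505]
orientation: [2.209, 2.216, -0.018]
wrist_force: [0.0, 0.7, 1.9]
gripper_width: 0.0532
```

>>> carry_out([
  {"x":0,"y":0,"z":4,"turn":0,"grip":45},
  {"x":0,"y":0,"z":12,"turn":0,"grip":45},
  {"x":0,"y":0,"z":25,"turn":0,"grip":45},
  {"x":0,"y":0,"z":45,"turn":0,"grip":45},
  {"x":0,"y":0,"z":70,"turn":0,"grip":45},
  {"x":0,"y":0,"z":95,"turn":0,"grip":45},
  {"x":0,"y":0,"z":120,"turn":0,"grip":45},
  {"x":0,"y":5,"z":145,"turn":0,"grip":45},
  {"x":-2,"y":20,"z":165,"turn":0,"grip":45},
  {"x":-5,"y":40,"z":178,"turn":0,"grip":45},
  {"x":-9,"y":66,"z":183,"turn":0,"grip":45},
  {"x":-13,"y":95,"z":183,"turn":0,"grip":45},
  {"x":-17,"y":125,"z":183,"turn":0,"grip":45},
  {"x":-21,"y":155,"z":183,"turn":0,"grip":45},
  {"x":-25,"y":185,"z":183,"turn":0,"grip":45},
  {"x":-29,"y":215,"z":183,"turn":0,"grip":45},
  {"x":-34,"y":245,"z":183,"turn":0,"grip":45},
  {"x":-38,"y":275,"z":183,"turn":0,"grip":45},
  {"x":-42,"y":305,"z":183,"turn":0,"grip":45},
  {"x":-46,"y":335,"z":183,"turn":0,"grip":45},
])

```text
clock: 51.77
ee_pos: [0.5754, 0.0045, 0.3348]
orientation: [2.209, 2.214, -0.016]
wrist_force: [0.7, 0.7, -1.8]
gripper_width: 0.0535
```

>>> carry_out([
  {"x":-4,"y":30,"z":0,"turn":0,"grip":45},
  {"x":-8,"y":60,"z":0,"turn":0,"grip":45},
  {"x":-12,"y":90,"z":0,"turn":0,"grip":45},
  {"x":-16,"y":120,"z":0,"turn":0,"grip":45},
  {"x":-20,"y":150,"z":0,"turn":0,"grip":45},
  {"x":-24,"y":180,"z":0,"turn":0,"grip":45},
  {"x":-28,"y":210,"z":0,"turn":0,"grip":45},
  {"x":-32,"y":240,"z":0,"turn":0,"grip":45},
  {"x":-36,"y":270,"z":0,"turn":0,"grip":45},
  {"x":-40,"y":300,"z":0,"turn":0,"grip":45},
  {"x":-44,"y":325,"z":0,"turn":0,"grip":45},
  {"x":-46,"y":342,"z":0,"turn":0,"grip":45},
  {"x":-47,"y":350,"z":0,"turn":0,"grip":45},
  {"x":-47,"y":350,"z":0,"turn":0,"grip":45},
  {"x":-47,"y":350,"z":0,"turn":0,"grip":45},
])

```text
clock: 53.02
ee_pos: [0.5289, 0.353, 0.335]
orientation: [2.209, 2.212, -0.017]
wrist_force: [0.4, -0.8, -2.8]
gripper_width: 0.0531
```

```bash
python3 look.py w9
```

```text
(array([0.52928771, 0.35213769, 0.33502559]), np.float64(-0.016866620568648155)) [-0.81  0.38  0.21  1.59 -0.06  1.2  -0.59]
```

View pics/w9.png

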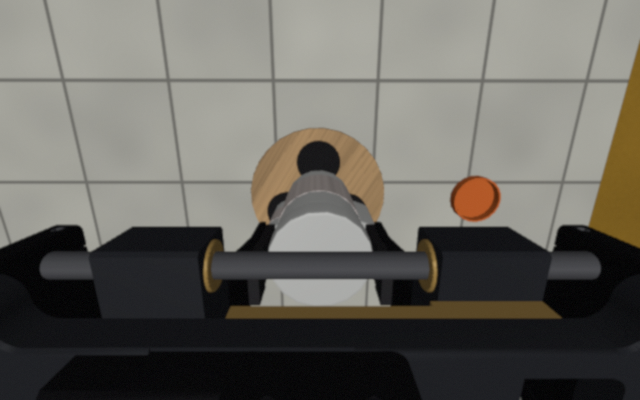

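The jar is held upright and its free pad is at (318,160), in line with the gripper. Next I lower it.

>>> carry_out([
  {"x":-1,"y":2,"z":-10,"turn":0,"grip":45},
  {"x":-1,"y":2.5,"z":-30,"turn":0,"grip":45},
  {"x":-1,"y":2.5,"z":-55,"turn":0,"grip":45},
  {"x":-1,"y":2.5,"z":-80,"turn":0,"grip":45},
  {"x":-1,"y":2.5,"z":-105,"turn":0,"grip":45},
  {"x":-1,"y":2.5,"z":-128,"turn":0,"grip":45},
  {"x":-1,"y":2.5,"z":-148,"turn":0,"grip":45},
  {"x":-1,"y":2.5,"z":-162,"turn":0,"grip":45},
  {"x":-1,"y":2.5,"z":-170,"turn":0,"grip":45},
  {"x":-1,"y":2.5,"z":-173,"turn":0,"grip":45},
  {"x":-1,"y":2.5,"z":-174,"turn":0,"grip":45},
  {"x":-1,"y":2.5,"z":-174,"turn":0,"grip":45},
])

```text
clock: 54.07
ee_pos: [0.5289, 0.3544, 0.1617]
orientation: [2.211, 2.209, -0.015]
wrist_force: [-0.2, 0.8, -2.3]
gripper_width: 0.0531
```

>>> carry_out([
  {"x":-1,"y":0,"z":-1,"turn":0,"grip":45},
  {"x":-1,"y":0,"z":-2,"turn":0,"grip":45},
  {"x":-1,"y":0,"z":-3,"turn":0,"grip":45},
  {"x":-1,"y":0,"z":-3.5,"turn":0,"grip":45},
  {"x":-1,"y":0,"z":-3.5,"turn":0,"grip":45},
  {"x":-1,"y":0,"z":-3.5,"turn":0,"grip":55},
  {"x":-1,"y":0,"z":-3.5,"turn":0,"grip":58},
  {"x":-1,"y":0,"z":-3.5,"turn":0,"grip":65},
  {"x":-1,"y":0,"z":-3.5,"turn":0,"grip":75},
  {"x":-1,"y":0,"z":-3.5,"turn":0,"grip":85},
  {"x":-1,"y":0,"z":2,"turn":0,"grip":85},
  {"x":-1,"y":0,"z":15,"turn":0,"grip":85},
  {"x":-1,"y":0,"z":40,"turn":0,"grip":85},
  {"x":-1,"y":0,"z":75,"turn":0,"grip":85},
  {"x":-1,"y":0,"z":110,"turn":0,"grip":85},
  {"x":-1,"y":0,"z":145,"turn":0,"grip":85},
  {"x":-1,"y":0,"z":180,"turn":0,"grip":85},
  {"x":-1,"y":0,"z":210,"turn":0,"grip":85},
  {"x":-1,"y":0,"z":220,"turn":0,"grip":85},
])

```text
clock: 55.65
ee_pos: [0.5292, 0.3549, 0.389]
orientation: [2.211, 2.208, 0.001]
wrist_force: [0.3, -0.1, -0.1]
gripper_width: 0.085
```

>>> carry_out([
  {"x":-20,"y":20,"z":0,"turn":0,"grip":85},
  {"x":-45,"y":45,"z":0,"turn":0,"grip":85},
  {"x":-70,"y":70,"z":0,"turn":0,"grip":85},
  {"x":-95,"y":95,"z":0,"turn":0,"grip":85},
  {"x":-120,"y":120,"z":0,"turn":0,"grip":85},
  {"x":-145,"y":145,"z":0,"turn":0,"grip":85},
  {"x":-170,"y":170,"z":0,"turn":0,"grip":85},
  {"x":-195,"y":195,"z":0,"turn":0,"grip":85},
  {"x":-215,"y":215,"z":0,"turn":0,"grip":85},
  {"x":-230,"y":230,"z":0,"turn":0,"grip":85},
  {"x":-230,"y":230,"z":0,"turn":0,"grip":85},
  {"x":-230,"y":230,"z":0,"turn":0,"grip":85},
  {"x":-230,"y":230,"z":0,"turn":0,"grip":85},
])

```text
clock: 56.73
ee_pos: [0.3002, 0.584, 0.3892]
orientation: [2.212, 2.206, 0.002]
wrist_force: [0.3, -0.4, 0.0]
gripper_width: 0.0846
```

Run:
```python
from h import *
print(jaw(),manip.read_state()["wrist_force"])
a=cv2.imread("pics/top0.png");b=cam("top")["image"]
z=lambda i:cv2.resize(i[175:280,130:375],None,fx=2.6,fy=2.6,interpolation=cv2.INTER_CUBIC)
d=cv2.absdiff(a,b);
cv2.imwrite("pics/fin.png",np.vstack([z(a),z(b)]))
print("diff bystanders",d[60:150,160:420].max(), "diff stand mean",d[180:270,135:240].mean())
for (x0,x1,y0,y1) in [(172,200,193,218),(136,166,210,242),(170,198,235,260)]:
    g=[cv2.cvtColor(i,cv2.COLOR_BGR2GRAY)[y0-6:y1+6,x0-6:x1+6].astype(np.float32) for i in (a,b)]
    print(cv2.phaseCorrelate(*g,cv2.createHanningWindow(g[0].shape[::-1],cv2.CV_32F)))
```

```text
(array([0.30017128, 0.58404278, 0.38919652]), np.float64(-0.15229051145671768)) [ 0.29737582 -0.42373715  0.03828739]
diff bystanders 5 diff stand mean 2.0612345679012347
((-0.06812900289219925, -0.415736606547366), 1.0199226105213166)
((0.3441136264462479, 0.3817422866271194), 0.9545885611169133)
((0.974134641636379, -0.7435568252067171), 0.9172865736484528)
```

View pics/fin.png

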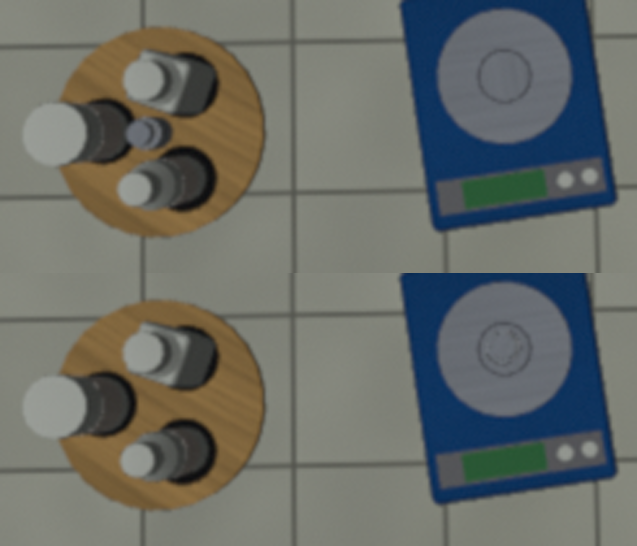

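Before and after match: every container is within about 1.2 px (roughly 3 mm) of where it started, the weight is inside the ring, and the bystanders have not moved. I'm handing the job in.

```bash
python3 -c "
from bench import manip
print(manip.close_job())"
```

```text
the job is handed in; nothing more can be done
None
```

The task is finished and handed in at about 57 s on the robot's clock; the hand-in gives no verdict. I moved the jar, square bottle and slim bottle into the spill tray and stood the weight in the centre of the balance pan. Then I put each container back on its own pad, gripping each by its lid or cap.

**Last checks (top camera, before against after):**
- **Containers:** all three stand upright, shifted by about 0.4 to 1.2 px, which is roughly 1 to 3 mm. The slim bottle moved the most.
- **Weight:** it stands inside the pan's centre ring.
- **Beaker, wash bottle and lid:** no measurable change.
- **Robot:** the gripper is open and clear, with a wrist force near zero.

**Disagreements:** no check failed. The wrist camera read a few mm off the top camera along one axis: 3 to 4 mm on the caps and up to 7 mm on the stand's centre. I averaged the two for the three container grasps. For the weight and for putting things back, I used the top-view estimate and the tool positions recorded at pick-up and release.

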